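Hang the amber glass in its lane of the stemware rack

TASK

Take the amber glass that stands upside down on the black mat and hang it by its foot in the stemware rack, in the lane where the other amber glass already hangs: thread its stem in through the lane's open front and slide it in until its whole foot is past the flared mouth. Let go so that it hangs quietly in front of its match; do not tip it over, and leave the other glasses and things where they are.

Things in the scene. Friction and masses are not known exactly. Their poses are not given: they have to be found in the camera images.
- glass_center (a point): Amber (orange-brown) stemmed glass to be hung, upside down on the mat, about 0.2 kg, 168 mm tall: rim at the bottom, bowl 88 mm tall and 74 mm wide, stem 9 mm thick, and on top a round foot 60 mm across, 8 mm thick, that can be gripped across its edge from above. Origin half-way up on the axis, 80 mm below the middle of the foot; z up to the foot.
- glass_foot (a point): Same amber glass: centre of the underside of its foot, the face that rests on the rack's bars; 160 mm above the rim.
- green_glass_center (a point): Green glass upside down on the same mat, about 150 mm from the amber one; it stays there. Same shape; origin half-way up, z up to the foot.
- mat: Black rubber mat, fixed, 150 x 290 x 6 mm; origin at the centre of its underside, y along the long side. The amber and the green glass stand on it, in either order.
- rack: Dark stemware rack, fixed. Origin on the counter; x into the rack (open front towards the robot), y left, z up. Three lanes along x at y = 120, 0, -120 mm, each two bars with tops 235 mm up. Nothing is above them. A crossbar (217 to 237 mm up) closes them at x = 115 to 135 mm, on posts at y = +-165 mm; base plate 10 mm high at x = 30 to 170 mm.
- hung_amber_center (a point): Amber glass that already hangs at the back of one lane (any of the three), its axis 45 to 60 mm behind the rack's origin. Same shape; origin half-way up, z up to the foot.
- hung_green_center (a point): Green glass hanging at the back of another lane. Same shape; origin half-way up, z up to the foot.
- hung_blue_center (a point): Blue glass hanging at the back of the remaining lane. Same shape; origin half-way up, z up to the foot.
- lane_a (a point): Left lane: point midway between its bars, level with their tops, 35 mm in front of the rack's origin, where a second glass's foot underside fits. Axes as the rack's. Bars 8 x 8 mm, gap 18 mm for the stem (34 mm over the outsides); from 65 to 105 mm in front of this point they flare to a mouth with a gap of about 29 mm (45 mm over the outsides).
- back_a (a point): Left lane, about where the back glass's foot hangs: 85 mm farther in than lane_a, same height.
- lane_b (a point): Middle lane: point midway between its bars, level with their tops, 35 mm in front of the rack's origin, where a second glass's foot underside fits. Axes as the rack's. Bars 8 x 8 mm, gap 18 mm for the stem (34 mm over the outsides); from 65 to 105 mm in front of this point they flare to a mouth with a gap of about 29 mm (45 mm over the outsides).
- back_b (a point): Middle lane, about where the back glass's foot hangs: 85 mm farther in than lane_b, same height.
- lane_c (a point): Right lane: point midway between its bars, level with their tops, 35 mm in front of the rack's origin, where a second glass's foot underside fits. Axes as the rack's. Bars 8 x 8 mm, gap 18 mm for the stem (34 mm over the outsides); from 65 to 105 mm in front of this point they flare to a mouth with a gap of about 29 mm (45 mm over the outsides).
- back_c (a point): Right lane, about where the back glass's foot hangs: 85 mm farther in than lane_c, same height.
- mill: Wooden pepper mill, 155 mm tall, 56 mm across, standing right of the rack; origin at the centre of its underside.
- oil: Green oil bottle, 210 mm tall, 64 mm across, right of the rack; origin at the centre of its underside.
- bowl: Steel bowl, 130 mm across, 55 mm tall, to the left; origin at the centre of its underside.
- ramekin: White ramekin, 76 mm across, 40 mm tall, on the counter under the lanes (hanging glasses end 75 mm above the counter); origin at the centre of its underside.
- spoon: Spoon with a wooden handle and a metal bowl, 220 mm long, lying on the counter left in front of the robot; origin near its middle, x along it.

How it is judged (in metres and radians):
On the way, in this order (a step that is already met when the one before it is completed fails the run):
1. the amber glass is lifted clear of the mat (height (world z) of glass_center above 0.12 m), for 0.1 s.
2. its foot is over the bars at the front of the lane of the other amber glass, the stem between them (((horizontal distance between hung_amber_center and back_a below 0.045 m and x of glass_foot in the frame of lane_a above -0.095 m and y of glass_foot in the frame of lane_a between -0.014 and 0.014 m and z of glass_foot in the frame of lane_a between -0.004 and 0.06 m) or (horizontal distance between hung_amber_center and back_b below 0.045 m and x of glass_foot in the frame of lane_b above -0.095 m and y of glass_foot in the frame of lane_b between -0.014 and 0.014 m and z of glass_foot in the frame of lane_b between -0.004 and 0.06 m) or (horizontal distance between hung_amber_center and back_c below 0.045 m and x of glass_foot in the frame of lane_c above -0.095 m and y of glass_foot in the frame of lane_c between -0.014 and 0.014 m and z of glass_foot in the frame of lane_c between -0.004 and 0.06 m))), for 0.1 s.
At the end, for the whole second after the job is handed in: The amber glass hangs at rest, upright within 0.12 rad, by its foot in the other amber glass's lane: foot underside 230-240 mm up, within 10 mm of the lane's middle line, at most 42 mm nearer the mouth than the lane site; the hung glasses and the green one moved under 30 mm (((horizontal distance between hung_amber_center and back_a below 0.045 m and x of glass_foot in the frame of lane_a between -0.042 and 0.04 m and y of glass_foot in the frame of lane_a between -0.01 and 0.01 m) or (horizontal distance between hung_amber_center and back_b below 0.045 m and x of glass_foot in the frame of lane_b between -0.042 and 0.04 m and y of glass_foot in the frame of lane_b between -0.01 and 0.01 m) or (horizontal distance between hung_amber_center and back_c below 0.045 m and x of glass_foot in the frame of lane_c between -0.042 and 0.04 m and y of glass_foot in the frame of lane_c between -0.01 and 0.01 m)) and height (world z) of glass_foot between 0.23 and 0.24 m and angle between glass_center's own z axis and vertical below 0.12 rad and linear speed of glass below 0.03 m/s and distance of each of hung_amber_center, hung_green_center, hung_blue_center, green_glass_center from where it was at the start of the episode below 0.03 m); the robot touches nothing.
It fails at once if a glass already hanging in the rack is pushed more than 30 mm along or knocked off (distance of any of hung_amber_center, hung_green_center, hung_blue_center from where it was at the start of the episode above 0.03 m).
It fails at once if the green glass on the mat is moved more than 30 mm or knocked over (distance of green_glass_center from where it was at the start of the episode above 0.03 m).
It fails at once if another thing on the counter (mill, oil bottle, bowl, ramekin, spoon) is moved more than 40 mm (distance of any of mill, oil, bowl, ramekin, spoon from where it was at the start of the episode above 0.04 m).
It fails at once if the amber glass is tipped over (more than about 50 degrees) (angle between glass_center's own z axis and vertical above 0.87 rad).
It also fails if it takes over 51 s, if anything falls off the work surface, if the arm or the gripper's body presses on something with over 40 N, if the wrist force passes 120 N, or if a joint passes its speed limit or range.

ROBOT

A 6-joint arm with a two-finger parallel gripper is mounted at the origin on the work surface. World frame = base frame: x ahead of the robot, y to its left, z up, the work surface at z = 0. Lengths are in m, angles in degrees, forces in N, time in s.
With the tool pointing down it reaches from about 0.25 to 0.725 m from the base axis. Payload 9.7 kg.
Tool frame: the origin (TCP) lies midway between the tips of the shut fingers; the grasp point (between the pads) lies 19 mm behind it (bot.pinch_z is the distance from the TCP to the grasp point, in m); z points along the fingers, y is the direction in which the jaws open and shut (so a half turn about z gives the same grasp; the last joint's range is limited). The gripper opens to 85 mm and grips with 20 to 120 N. Pads are 22 mm wide; open, the fingers measure 114 mm over their backs; the gripper's body (76 mm by 85 mm) begins 54 mm behind the grasp point. The pads swing forward as they close: fully open they stand 13 mm farther back than shut.
Start: joints at [-68.354, 4.979, 10.078, 95.1, 0, 90], TCP at [0.203, -0.511, 0.193] pointing down, gripper open.
Joint ranges: [-179.16, 179.16], [-48.56, 103.87], [-65.8, 70.77], [-126.05, 130.52], [-82.76, 87.17], [-180, 180]. Speed limits (degrees/s): [127.2, 127.2, 147.25, 180, 180, 180].

INTERFACE

Orientations are given as [roll, pitch, yaw] about the fixed x, y, z axes, in that order (R = Rz(yaw) Ry(pitch) Rx(roll)).
In Python, from workcell import bot, imaging gives the robot as it stands.
- The arm moves only by the tool servo_tool, never from a script. Its argument "moves" is a list that holds one entry, the list of rows, each a list of 7 numbers: the turn, a rotation vector about the tool's x, y, z in rad, then the shift along the tool's x, y, z in cm, then the finger opening in cm, from 0 to 8.54. A call has 1 to 12 rows; each row shifts and turns the pose as measured when the row begins, along the tool's axes as they then stand; what a row does not reach is not made up. A row lasts 1/12 s, in which the tool goes at most 41.7 mm and 7.16 degrees, less where a joint would pass 70% of its speed; a pose out of reach is approached as far as the arm can. A call is refused whole if a number of a shift passes 4.17 or a number of a turn 0.125, either way. A call with a gripper value outside its range is refused whole. The fingers move at their own pace and stop on an object; "force" is the grip in N (left out, the last holds). Time passes only in rows, so rows that do not move let the fingers close. It gives the time, the measured TCP pose, the force and the opening at its end, in the units of the state.
- bot.get_obs(): the state, without advancing time (a new reading comes with each control period).
- imaging.camera(name): name is "side" or "top"; returns the picture (400x640x3 uint8, blue, green, red); there is no depth.
- imaging.calibration(name): a dict with "fx", "fy", "cx", "cy" (pixels), "camera_from_world" (4x4, takes a point from world to camera coordinates). Camera axes: x right, y down, z forward; pixel columns grow to the right and rows downward; lengths in m; the calibration is good to about 2 mm. A picture is of the moment at which its call begins. calibration takes no time and is no camera call.
- bot.job_done(): hands the job in, once; it reports no verdict.
The state is a dict: "time": time; "q": joint angles; "qd": joint speeds; "joint_efforts": joint torques, N m; "ee_pos": TCP position; "tcp_rot": TCP orientation; "wrist_force": force on the tool from outside, world axes, zero at the start; "torque": the same for the moment, N m; "opening": finger opening in m.
Only numpy, scipy, OpenCV 4.12 (cv2) and the standard library are available. Lean on these libraries where they do the work, as an engineer would, in place of code of your own. Each camera call takes 0.05 s, during which the arm holds its last target.

## Working session

There is one attempt and no reset: what is moved stays moved. The work goes in short steps, Python scripts to look and compute and a tool call to move; the robot and the scene stay as the last step left them, time stands still between calls to the robot, and variables do not carry over. Pictures are saved under pics/ and viewed, and the job is handed in when it is done.

Besides the shell and the picture viewer there is one more tool, called as name([rows], argument=value, ...), one row to a line, values as JSON. servo_tool: Moves the arm, as the interface text tells. Its arguments: {"type":"object","properties":{"moves":{"type":"array","items":{"type":"array","items":{"type":"array","items":{"type":"number"}}}},"force":{"type":"number"}},"required":["moves"]}

```bash
mkdir -p pics
python3 - <<'E'
from workcell import bot, imaging
import cv2
for n in("side","top"):
    cv2.imwrite(f"pics/{n}0.png",imaging.camera(n)); c=imaging.calibration(n); print(n,c)
print(bot.get_obs())
E
```

```text
side {'fx': 456.7218677313766, 'fy': 456.7218677313766, 'cx': 317.2960859624454, 'cy': 202.99891790795493, 'camera_from_world': array([[-0.96355834, -0.26736066,  0.0085792 ,  0.56642706],
       [-0.19828038,  0.6923324 , -0.69380166,  0.19992923],
       [ 0.17955561, -0.67021946, -0.72011503,  1.17660093],
       [ 0.        ,  0.        ,  0.        ,  1.        ]])}
top {'fx': 401.54386295298536, 'fy': 401.54386295298536, 'cx': 321.3561987859099, 'cy': 200.68372748173127, 'camera_from_world': array([[ 0.09372773, -0.99559571,  0.00207276, -0.02513015],
       [-0.97501107, -0.09221063, -0.20211536,  0.59227385],
       [ 0.20141631,  0.01692285, -0.97935953,  1.22576943],
       [ 0.        ,  0.        ,  0.        ,  1.        ]])}
{'time': 0.1, 'q': array([-6.83544649e+01,  5.00726246e+00,  1.00390290e+01,  9.51000035e+01,
        8.44639164e-04,  8.99995028e+01]), 'qd': array([-0.02290973, -0.01539947,  0.20361222, -0.00736771, -0.07893309,
       -0.05580705]), 'joint_efforts': array([-2.77122826e-04, -5.21558905e+01,  4.65654194e+01,  1.59019930e-02,
        7.18663682e-05, -9.13493579e-06]), 'ee_pos': array([ 0.20278502, -0.5109767 ,  0.1921609 ]), 'tcp_rot': array([-1.79931763e+02, -8.45230711e-04,  2.16460313e+01]), 'wrist_force': array([-0.44438763,  0.6043077 ,  0.29662031]), 'torque': array([ 0.02625279, -0.02781483,  0.00271699]), 'opening': 0.08533483233205875}
```

View pics/side0.png

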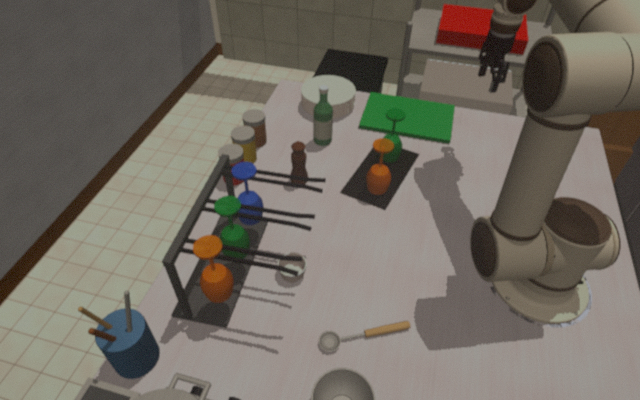

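View pics/top0.png

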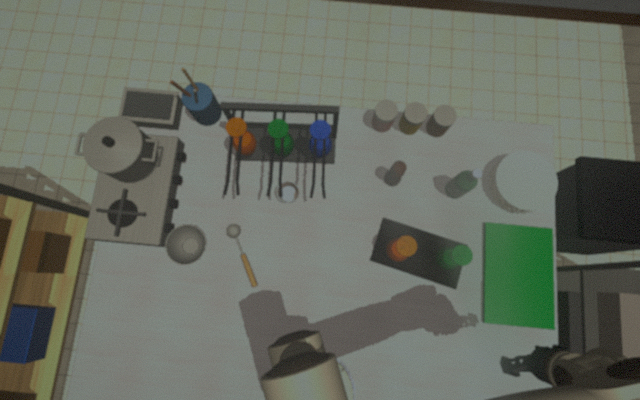

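The amber glass on the mat shows at about (404,247) in top and (383,147) in side. The green one is at top (457,254). The hung amber is in the left lane, at top (237,127) and side (208,246). I'll enlarge these areas next.

Run:
```python
import cv2,numpy as np
t=cv2.imread("pics/top0.png");s=cv2.imread("pics/side0.png")
def crop(im,x,y,w,h,k,n):
    c=cv2.resize(im[y:y+h,x:x+w],None,fx=k,fy=k,interpolation=cv2.INTER_CUBIC)
    c=cv2.convertScaleAbs(c,alpha=1.6)
    for i in range(0,w,10): cv2.putText(c,str(x+i),(i*k,8),0,.3,(255,255,255),1); cv2.line(c,(i*k,10),(i*k,14),(255,255,255),1)
    for i in range(0,h,10): cv2.putText(c,str(y+i),(0,i*k+4),0,.3,(255,255,255),1)
    cv2.imwrite("pics/"+n,c)
crop(t,210,95,140,110,5,"t_rack.png")
crop(t,365,210,115,85,6,"t_mat.png")
crop(s,165,150,165,120,4,"s_rack.png")
crop(s,340,100,90,110,5,"s_mat.png")
```

```text
(no output)
```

View pics/t_rack.png

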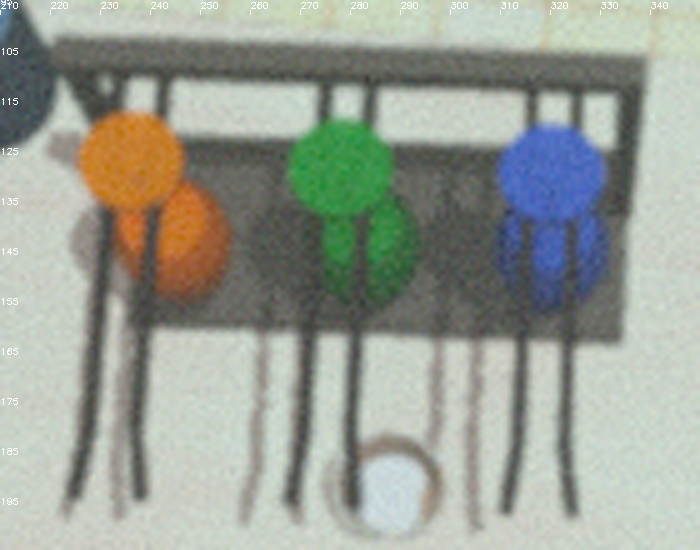

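View pics/t_mat.png

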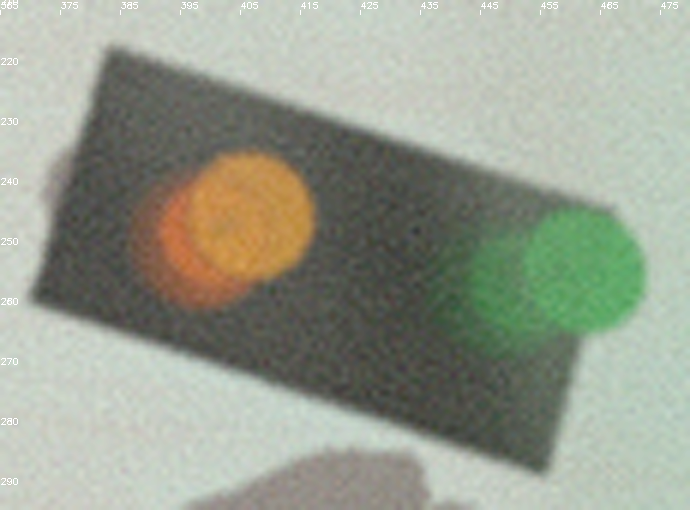

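View pics/s_rack.png

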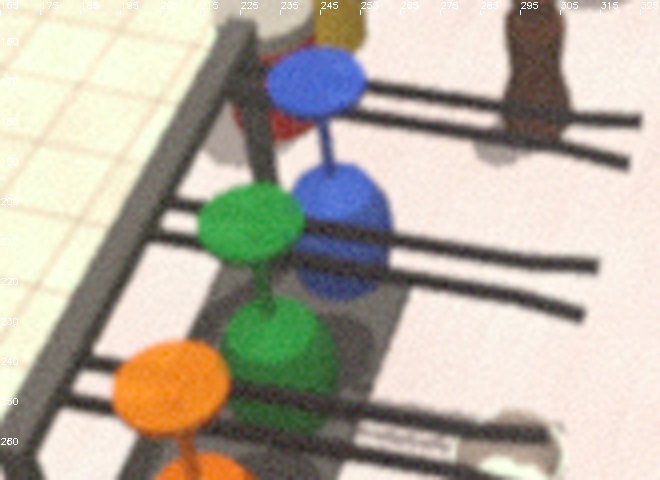

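View pics/s_mat.png

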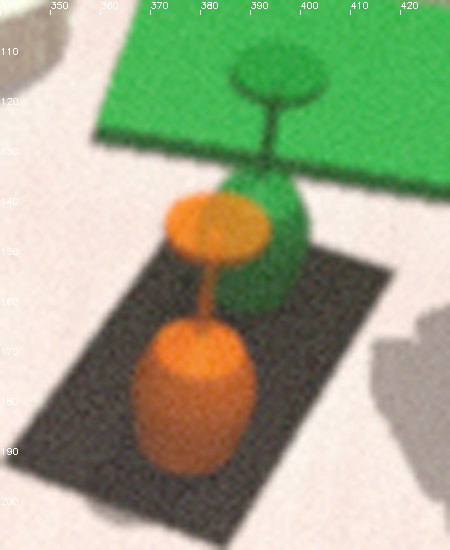

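```bash
cat > h.py <<'E'
import numpy as np
from workcell import bot, imaging
from scipy.optimize import least_squares
C={n:imaging.calibration(n) for n in("side","top")}
def proj(n,p):
    c=C[n];q=np.atleast_2d(p)@c["camera_from_world"][:3,:3].T+c["camera_from_world"][:3,3]
    return np.c_[c["fx"]*q[:,0]/q[:,2]+c["cx"],c["fy"]*q[:,1]/q[:,2]+c["cy"]]
def atz(n,uv,z):
    c=C[n];M=c["camera_from_world"];R=M[:3,:3];o=-R.T@M[:3,3]
    d=R.T@np.array([(uv[0]-c["cx"])/c["fx"],(uv[1]-c["cy"])/c["fy"],1]);return o+d*(z-o[2])/d[2]
def tri(us,ut,x0=(.5,0,.2)):
    r=least_squares(lambda p:np.r_[proj("side",p)[0]-us,proj("top",p)[0]-ut],x0);return r.x,r.fun
E
python3 - <<'E'
from h import *
np.set_printoptions(precision=4,suppress=True)
f=lambda x,y,x0,y0,k:np.array([x0+(x+.5)/k-.5,y0+(y+.5)/k-.5])
for n,u,z,s in(("amb",f(252,216,365,210,6),.174,f(218,226,340,100,5)),("grn",f(585,270,365,210,6),.174,f(278,73,340,100,5)),("ha",f(132,160,210,95,5),.243,f(171,386,165,150,4)),("hg",f(342,167,210,95,5),.243,f(251,220,165,150,4)),("hb",f(552,173,210,95,5),.243,f(316,80,165,150,4))):
    print(n,"top",atz("top",u,z),"side",atz("side",s,z),"tri",*tri(s,u))
# rack
g=lambda x,y:f(x,y,210,95,5)
tips=[(73,495,120+18.5),(140,496,120-18.5),(291,503,18.5),(353,505,-18.5),(507,512,-101.5),(572,514,-138.5)]
line=[(104,230,120+13),(99,300,133),(152,230,107),(145,300,107),(321,100,13),(310,300,13),(371,100,-13),(356,330,-13),(532,100,-107),(523,330,-107),(577,105,-133),(568,330,-133)]
H=.235
P=lambda p,a,b:np.array([p[0]+a*np.cos(p[2])-b*np.sin(p[2]),p[1]+a*np.sin(p[2])+b*np.cos(p[2])])
def res(p):
    r=[]
    L=lambda w:np.array([(w[0]-p[0])*np.cos(p[2])+(w[1]-p[1])*np.sin(p[2]),-(w[0]-p[0])*np.sin(p[2])+(w[1]-p[1])*np.cos(p[2])])
    for x,y,b in tips: l=L(atz("top",g(x,y),H));r+=[(l[0]+.140)*1e3,l[1]*1e3-b]
    for x,y,b in line: l=L(atz("top",g(x,y),H));r+=[l[1]*1e3-b]
    return np.array(r)
s=least_squares(res,[.75,.1,0]);print(s.x[:2],np.degrees(s.x[2]));print(s.fun)
for k,d in(("a",.12),("b",0),("c",-.12)):print(k,P(s.x,-.035,d),"back",P(s.x,.05,d),"mouth",P(s.x,-.14,d))
print("side reproj tips/lines")
print(proj("side",[[*P(s.x,x,b/1e3),.235] for x in(-.14,-.1,0,.1) for b in (133,107)]))
E
```

```text
amb top [ 0.4614 -0.2254  0.174 ] side [ 0.4584 -0.2188  0.174 ] tri [ 0.4605 -0.2266  0.168 ] [-0.5218 -0.1512 -0.054   0.5488]
grn top [ 0.4508 -0.3836  0.174 ] side [ 0.4485 -0.3743  0.174 ] tri [ 0.4505 -0.3863  0.1659] [-0.3982 -0.1143 -0.0392  0.3855]
ha top [0.746  0.2895 0.243 ] side [0.7422 0.2951 0.243 ] tri [0.7463 0.2908 0.2369] [-0.446  -0.1791  0.0186  0.6644]
hg top [0.7531 0.17   0.243 ] side [0.7498 0.1747 0.243 ] tri [0.7532 0.1705 0.2383] [-0.4055 -0.1618  0.0139  0.555 ]
hb top [0.7608 0.0508 0.243 ] side [0.7587 0.0559 0.243 ] tri [0.7619 0.0509 0.2382] [-0.218  -0.0865  0.0063  0.2761]
[0.6983 0.1675] 3.3382322926555936
[ 0.2061 -0.4123  0.977  -0.5106  0.0281 -1.2797  0.1332  1.3802 -0.7547
 -0.9215 -0.5898  0.1217  0.5157 -0.0514 -0.777  -0.014   1.813   0.8377
 -1.0278 -0.1265  0.0835 -0.1502  0.0108  0.5083]
a [0.6564 0.2853] back [0.7413 0.2902] mouth [0.5516 0.2792]
b [0.6634 0.1655] back [0.7483 0.1704] mouth [0.5586 0.1594]
c [0.6704 0.0457] back [0.7552 0.0506] mouth [0.5656 0.0396]
side reproj tips/lines
[[297.0186 268.1761]
 [300.1015 257.9449]
 [277.6492 264.6335]
 [281.0802 254.5308]
 [230.2479 255.964 ]
 [234.5118 246.1724]
 [184.2547 247.5521]
 [189.3012 238.0578]]
```

The hung amber glass is in the left lane, and its measured foot fits that lane line within about 1 mm. The rack yaw is about 3.3°. The amber glass on the mat is at about (0.461, -0.226). I'll turn the tool to yaw -176.7° so the jaws open across the lane and joint 6 stays in range, and rise at the same time.

servo_tool([
  [[0,0,-0.12,0,0,-1,8.54],[0,0,-0.12,0,0,-1,8.54],[0,0,-0.12,0,0,-1,8.54],[0,0,-0.12,0,0,-1,8.54],[0,0,-0.12,0,0,-1,8.54],[0,0,-0.12,0,0,-1,8.54],[0,0,-0.12,0,0,-1,8.54],[0,0,-0.12,0,0,-1,8.54],[0,0,-0.12,0,0,-1,8.54],[0,0,-0.12,0,0,-1,8.54],[0,0,-0.12,0,0,-1,8.54],[0,0,-0.12,0,0,-1,8.54]],
])

```text
time: 1.1
ee_pos: [0.2021, -0.5094, 0.3099]
tcp_rot: [-179.9, -0.9, 107.3]
wrist_force: [0.2, 0.5, -0.4]
opening: 0.0855
```

servo_tool([
  [[0,0,-0.12,0,0,0,8.54],[0,0,-0.12,0,0,0,8.54],[0,0,-0.12,0,0,0,8.54],[0,0,-0.12,0,0,0,8.54],[0,0,-0.12,0,0,0,8.54],[0,0,-0.12,0,0,0,8.54],[0,0,-0.12,0,0,0,8.54],[0,0,-0.12,0,0,0,8.54],[0,0,-0.12,0,0,0,8.54],[0,0,-0.12,0,0,0,8.54],[0,0,-0.12,0,0,0,8.54],[0,0,-0.12,0,0,0,8.54]],
])

```text
time: 2.1
ee_pos: [0.2022, -0.5095, 0.3078]
tcp_rot: [178.8, -0.2, -166.8]
wrist_force: [-0.2, -0.5, -0.1]
opening: 0.0859
```

```bash
cat >> h.py <<'E'
from scipy.spatial.transform import Rotation as Ro
def need(target,yaw=-176.66):
    o=bot.get_obs();R=Ro.from_euler("xyz",o["tcp_rot"],degrees=True);T=Ro.from_euler("xyz",[180,0,yaw],degrees=True)
    d=R.inv().apply(np.array(target)-o["ee_pos"])*100
    print("pos",o["ee_pos"].round(4),"rpy",o["tcp_rot"].round(2),"t",o["time"].round(2),"F",o["wrist_force"].round(1),"open",round(o["opening"],4))
    print("shift cm",d.round(2),"turn",(R.inv()*T).as_rotvec().round(4))
E
python3 -c "
from h import *
need([.461,-.226,.28])"
```

```text
Traceback (most recent call last):
  File "h.py", line 17, in need
    print("pos",o["ee_pos"].round(4),"rpy",o["tcp_rot"].round(2),"t",o["time"].round(2),"F",o["wrist_force"].round(1),"open",round(o["opening"],4))
                                                                     ^^^^^^^^^^^^^^^
AttributeError: 'float' object has no attribute 'round'
```

```bash
sed -i 's/o\["time"\].round(2)/o["time"]/' h.py
python3 -c "
from h import *
need([.461,-.226,.28])"
```

```text
pos [ 0.2022 -0.5095  0.3078] rpy [ 178.81   -0.18 -166.8 ] t 2.1 F [-0.2 -0.5 -0.1] open 0.0859
shift cm [-31.68  21.63   3.14] turn [ 0.0204 -0.0049  0.1721]
```

servo_tool([
  [[0.01,0,0.085,0,0,0,8.54],[0.01,0,0.085,0,0,0,8.54],[0,0,0,-2,2,0,8.54],[0,0,0,-2.3,2.3,0,8.54],[0,0,0,-2.3,2.3,0,8.54],[0,0,0,-2.3,2.3,0,8.54],[0,0,0,-2.3,2.3,0,8.54],[0,0,0,-2.3,2.3,0,8.54],[0,0,0,-2.3,2.3,0,8.54],[0,0,0,-2.3,2.3,0,8.54],[0,0,0,-2.3,2.3,0,8.54],[0,0,0,-1,1,0,8.54]],
])

```text
time: 3.1
ee_pos: [0.406, -0.2736, 0.3004]
tcp_rot: [179.5, -0.6, -176.6]
wrist_force: [-0.3, -0.7, -1.4]
opening: 0.0853
```

```bash
python3 -c "
from h import *
need([.461,-.226,.26])"
```

```text
pos [ 0.406  -0.2736  0.3004] rpy [ 179.53   -0.58 -176.55] t 3.1 F [-0.3 -0.7 -1.4] open 0.0853
shift cm [-5.82  4.39  4.02] turn [ 0.0081 -0.0101  0.0018]
```

servo_tool([
  [[0.008,-0.01,0.002,-1.8,1.3,0.5,8.54],[0,0,0,-1.8,1.3,0.5,8.54],[0,0,0,-1.4,1,0.5,8.54],[0,0,0,-0.6,0.5,0.5,8.54],[0,0,0,0,0,0,8.54],[0,0,0,0,0,0,8.54]],
])

```text
time: 3.6
ee_pos: [0.4632, -0.2233, 0.2776]
tcp_rot: [179.9, -0.2, -176.3]
wrist_force: [0.6, -0.2, -0.7]
opening: 0.0854
```

```bash
python3 -c "
from h import *
import cv2
for n in('side','top'):
    im=imaging.camera(n); u,v=proj(n,[.461,-.226,.174])[0].astype(int)
    c=cv2.resize(im[v-60:v+60,u-60:u+60],None,fx=5,fy=5,interpolation=cv2.INTER_CUBIC);cv2.imwrite('pics/a_'+n+'.png',cv2.convertScaleAbs(c,alpha=1.5));print(u,v)
need([.461,-.226,.26])"
```

```text
382 143
406 245
pos [ 0.4629 -0.2239  0.2779] rpy [ 1.7992e+02 -1.2000e-01 -1.7639e+02] t 3.7 F [0.3 0.2 0.1] open 0.0854
shift cm [ 0.2  -0.2   1.79] turn [ 0.0014 -0.0022  0.0048]
```

View pics/a_side.png

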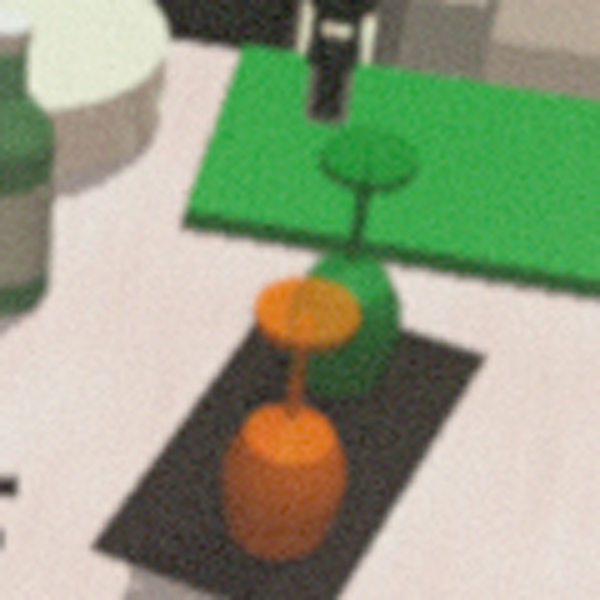

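View pics/a_top.png

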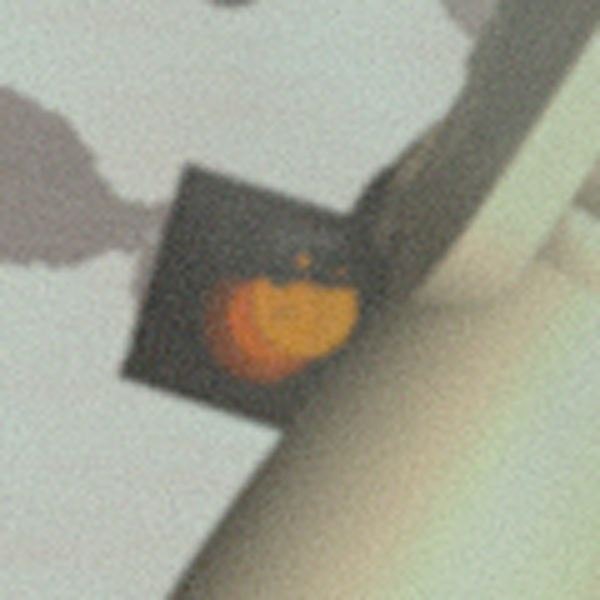

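The glass is unmoved under the open gripper: its foot is at the crop centre, about (384,143) in the side view. I'm descending now.

servo_tool([
  [[0.001,-0.002,-0.005,0.2,-0.2,0.5,8.54],[0,0,0,0,0,1.5,8.54],[0,0,0,0,0,1.5,8.54],[0,0,0,0,0,1.5,8.54],[0,0,0,0,0,1.5,8.54],[0,0,0,0,0,1.5,8.54],[0,0,0,0,0,1,8.54],[0,0,0,0,0,0,8.54],[0,0,0,0,0,0,8.54]],
])

```text
time: 4.45
ee_pos: [0.4555, -0.2339, 0.1857]
tcp_rot: [-179.8, 0.3, -176.6]
wrist_force: [0.2, -0.7, 0.7]
opening: 0.0853
```

```bash
python3 -c "
from h import *
print(bot.pinch_z)
need([.461,-.226,.144])"
```

```text
0.0187
pos [ 0.4555 -0.2339  0.1857] rpy [-179.76    0.27 -176.58] t 4.45 F [ 0.2 -0.7  0.7] open 0.0853
shift cm [-0.58  0.77  4.17] turn [-0.0041  0.0047  0.0013]
```

servo_tool([
  [[-0.004,0.005,0.001,-0.3,0.4,0,8.54],[0,0,0,-0.3,0.4,0,8.54],[0,0,0,0,0,0,8.54],[0,0,0,0,0,0,8.54]],
])

```text
time: 4.78
ee_pos: [0.4615, -0.2261, 0.1884]
tcp_rot: [-179.9, 0.1, -176.8]
wrist_force: [0.2, 0.1, -0.4]
opening: 0.0854
```

```bash
python3 -c "
from h import *
need([.461,-.226,.144])"
```

```text
pos [ 0.4615 -0.2261  0.1884] rpy [-1.7992e+02  1.2000e-01 -1.7675e+02] t 4.7833 F [ 0.2  0.1 -0.4] open 0.0854
shift cm [0.06 0.02 4.44] turn [-0.0014  0.0022 -0.0016]
```

servo_tool([
  [[0,0,0,0,0,0.9,8.54],[0,0,0,0,0.05,0.9,8.54],[0,0,0,0,0.05,0.6,8.54],[0,0,0,0,0,0,8.54],[0,0,0,0,0,0,8.54]],
])

```text
time: 5.2
ee_pos: [0.462, -0.2248, 0.162]
tcp_rot: [-179.9, 0.2, -176.7]
wrist_force: [-0.4, 0.2, 1.2]
opening: 0.0856
```

```bash
python3 -c "
from h import *
need([.461,-.226,.144])"
```

```text
pos [ 0.462  -0.2248  0.162 ] rpy [-1.7990e+02  1.6000e-01 -1.7669e+02] t 5.2 F [-0.4  0.2  1.2] open 0.0856
shift cm [ 0.11 -0.12  1.8 ] turn [-0.0018  0.0027 -0.0005]
```

servo_tool([
  [[-0.002,0.003,0,0.1,-0.1,0.9,8.54],[0,0,0,0,0,0.8,8.54],[0,0,0,0,0,0,8.54],[0,0,0,0,0,0,8.54]],
])

```text
time: 5.53
ee_pos: [0.4607, -0.2259, 0.1428]
tcp_rot: [180.0, -0.1, -176.7]
wrist_force: [0.1, 0.4, -0.4]
opening: 0.0853
```

```bash
python3 -c "
from h import *
import cv2
im=imaging.camera('side')
c=cv2.resize(im[90:210,320:440],None,fx=5,fy=5,interpolation=cv2.INTER_CUBIC);cv2.imwrite('pics/b_side.png',cv2.convertScaleAbs(c,alpha=1.5))
need([.461,-.226,.144])"
```

```text
pos [ 0.4606 -0.2259  0.1428] rpy [ 1.7995e+02 -8.0000e-02 -1.7669e+02] t 5.5833 F [ 0.5 -0.5 -0.6] open 0.0851
shift cm [-0.03 -0.01 -0.12] turn [ 0.0008 -0.0014 -0.0006]
```

View pics/b_side.png

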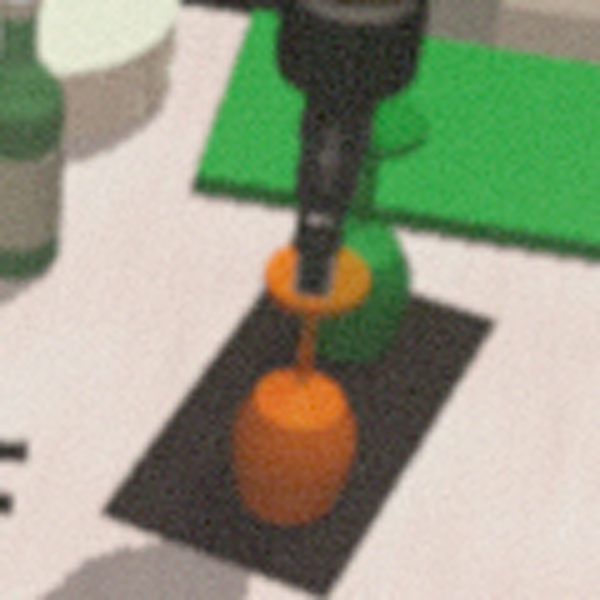

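```bash
python3 -c "
from h import *
for y in(-.183,-.169):
  for z in(.14,.15,.16,.17): print(y,z,proj('side',[.4606,y,z]))"
```

```text
-0.183 0.14 [[378.87742827 161.92057278]]
-0.183 0.15 [[379.25628492 159.20100753]]
-0.183 0.16 [[379.63944903 156.45052186]]
-0.183 0.17 [[380.02699447 153.66858544]]
-0.169 0.14 [[377.98754771 165.09839007]]
-0.169 0.15 [[378.36414798 162.37674191]]
-0.169 0.16 [[378.745062   159.62391875]]
-0.169 0.17 [[379.13036432 156.83938184]]
```

```bash
python3 -c "
from h import *
import cv2
im=imaging.camera('side')
x0,y0,k=345,60,7
c=cv2.resize(im[y0:y0+85,x0:x0+85],None,fx=k,fy=k,interpolation=cv2.INTER_CUBIC);c=cv2.convertScaleAbs(c,alpha=1.8,beta=20)
def m(p,col):
    u=(proj('side',p)[0]-[x0,y0]+.5)*k; cv2.circle(c,tuple(u.astype(int)),4,col,-1)
m([.4606,-.2259,.143],(0,0,255))
for s in(1,-1):
  m([.4606,-.2259+s*.0427,.156],(255,0,255)); m([.4606,-.2259+s*.057,.175],(255,255,0))
for a in(-.038,.038):
  for b in(-.0425,.0425): m([.4606+a,-.2259+b,.216],(0,255,255))
cv2.imwrite('pics/c_side.png',c)
t=imaging.camera('top')
c=cv2.resize(t[190:310,350:480],None,fx=5,fy=5,interpolation=cv2.INTER_CUBIC);cv2.imwrite('pics/c_top.png',cv2.convertScaleAbs(c,alpha=1.8,beta=20))
"
```

```text
(no output)
```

View pics/c_side.png

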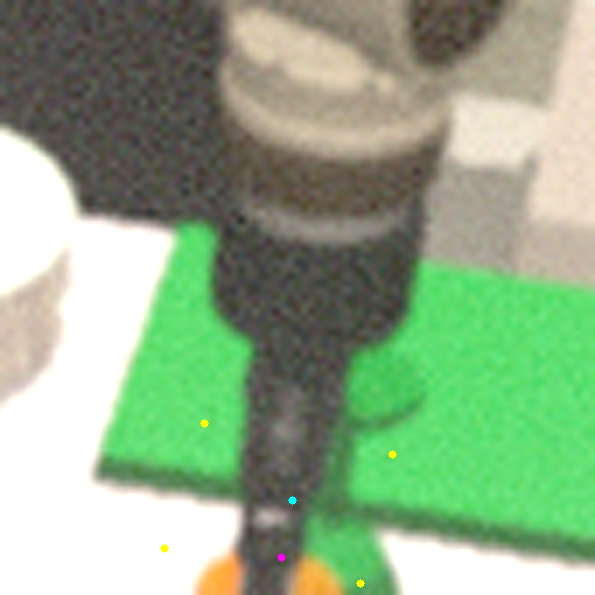

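View pics/c_top.png

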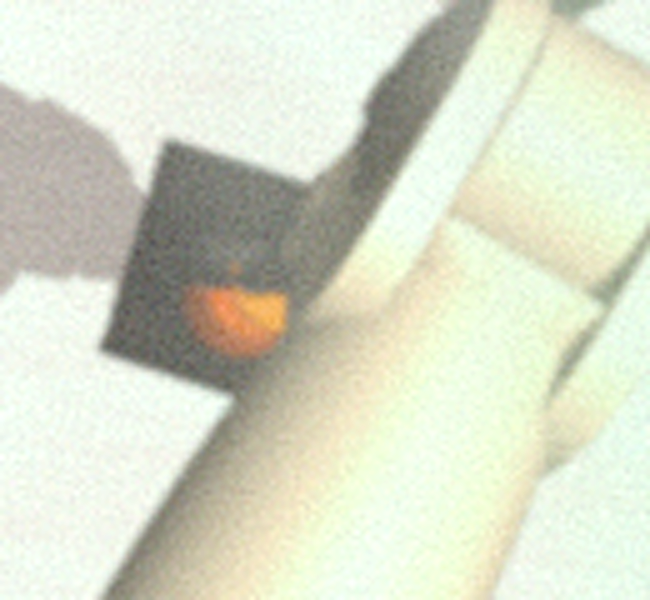

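```bash
python3 -c "
from h import *
A=np.array([.4629,-.2239,.2779]);B=np.array([.4606,-.2259,.1428])
a=np.array([387.6,107.4]);b=np.array([382.6,148.6])
r=least_squares(lambda d:np.r_[proj('side',A+d)[0]-a,proj('side',B+d)[0]-b],[0,.04,.01]);print(r.x,r.fun)
for y in(.0427,.057,-.0427,0):
  r=least_squares(lambda d:np.r_[proj('side',A+[d[0],y,d[1]])[0]-a,proj('side',B+[d[0],y,d[1]])[0]-b],[0,.01]);print(y,r.x,r.fun)
print(proj('top',[[.4606,-.17,.17],[.461,-.226,.174]]))
print(proj('side',[[.4606,-.183,.156],[.461,-.226,.174],[.461,-.226,.17]]))
"
```

```text
[-0.00439409  0.03380556  0.03896315] [-0.04124758 -0.00491845  0.0447455   0.00533555]
0.0427 [-0.0051364   0.04542326] [-0.02296843 -0.17467283  0.01918814  0.20450447]
0.057 [-0.00632972  0.05580674] [ 0.00696337 -0.45343688 -0.0230013   0.5328064 ]
-0.0427 [ 0.00199331 -0.01665248] [-0.18849739  1.3496841   0.24510526 -1.56393179]
0 [-0.00157219  0.01439862] [-0.10845099  0.61609938  0.13738573 -0.71848884]
[[386.922863   244.18645261]
 [406.77581988 245.75968893]]
[[379.4856618  157.55446025]
 [382.71742224 143.07592881]
 [382.55899889 144.19365168]]
```

The near fingertip looks higher in the side image (row about 148) than the model predicts (row about 157). Before gripping, I'll close part way to 66 mm, which clears the 60 mm foot, and look.

servo_tool([
  [[0,0,0,0,0,0,6.6],[0,0,0,0,0,0,6.6],[0,0,0,0,0,0,6.6],[0,0,0,0,0,0,6.6]],
], force=30)

```text
time: 6.02
ee_pos: [0.4614, -0.2262, 0.1445]
tcp_rot: [-180.0, 0.1, -176.7]
wrist_force: [-0.3, -0.4, 0.1]
opening: 0.0662
```

```bash
python3 -c "
from h import *
import cv2
im=imaging.camera('side')
c=cv2.resize(im[100:180,345:425],None,fx=7,fy=7,interpolation=cv2.INTER_CUBIC);c=cv2.convertScaleAbs(c,alpha=1.8,beta=20)
cv2.imwrite('pics/d_side.png',c)
need([.461,-.226,.144])
"
```

```text
pos [ 0.4614 -0.2262  0.1446] rpy [-1.7997e+02  5.0000e-02 -1.7669e+02] t 6.0667 F [ 0.3 -0.3  0.6] open 0.0663
shift cm [0.04 0.02 0.06] turn [-0.0005  0.001  -0.0005]
```

View pics/d_side.png

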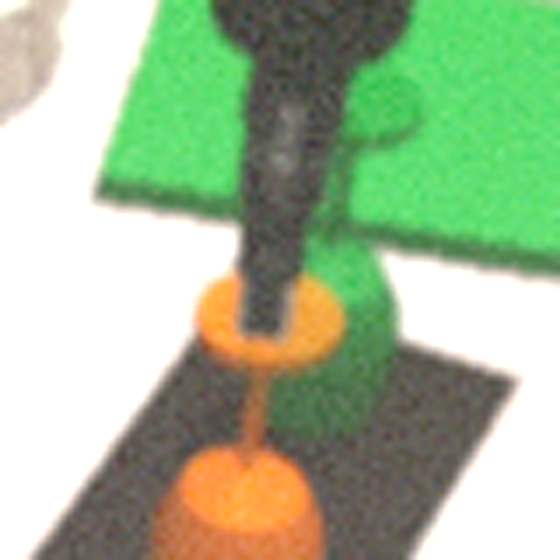

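```bash
python3 -c "
from h import *
import cv2
im=cv2.imread('pics/side0.png')
x0,y0,k=460,0,6
c=cv2.resize(im[y0:y0+110,x0:x0+90],None,fx=k,fy=k,interpolation=cv2.INTER_CUBIC);c=cv2.convertScaleAbs(c,alpha=2.2,beta=20)
R=Ro.from_euler('xyz',[-179.93,0,21.646],degrees=True);T=np.array([.20278,-.51098,.19216])
def m(p,col):
    u=(proj('side',T+R.apply(p))[0]-[x0,y0]+.5)*k; cv2.circle(c,tuple(u.astype(int)),3,col,-1)
m([0,0,0],(0,0,255))
for s in(1,-1):
  m([0,s*.0427,-.013],(255,0,255)); m([0,s*.057,-.032],(255,255,0))
for a in(-.038,.038):
  for b in(-.0425,.0425): m([a,b,-.073],(0,255,255))
cv2.imwrite('pics/e_side.png',c)
"
```

```text
(no output)
```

View pics/e_side.png

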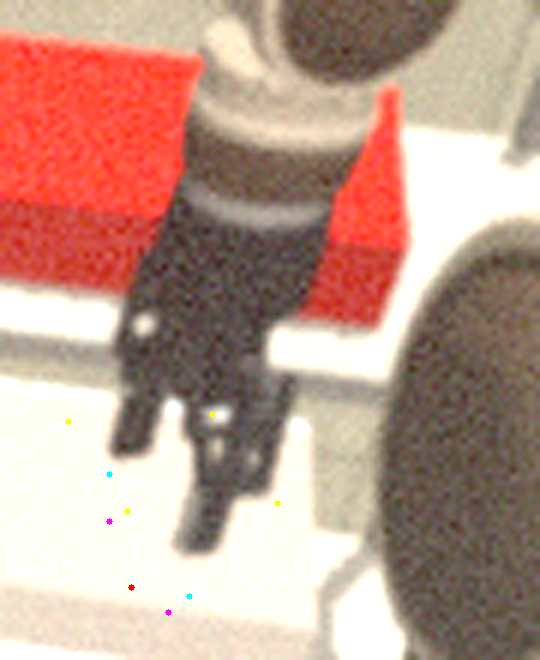

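```bash
python3 -c "
from h import *
import cv2
im=cv2.imread('pics/top0.png')
x0,y0,k=485,325,7
c=cv2.resize(im[y0:y0+75,x0:x0+100],None,fx=k,fy=k,interpolation=cv2.INTER_CUBIC);c=cv2.convertScaleAbs(c,alpha=2.4,beta=20)
R=Ro.from_euler('xyz',[-179.93,0,21.646],degrees=True);T=np.array([.20278,-.51098,.19216])
def m(p,col):
    u=(proj('top',T+R.apply(p))[0]-[x0,y0]+.5)*k; cv2.circle(c,tuple(u.astype(int)),3,col,-1)
m([0,0,0],(0,0,255))
for s in(1,-1):
  m([0,s*.0427,-.013],(255,0,255)); m([0,s*.057,-.032],(255,255,0));m([0,s*.0427,-.043],(255,0,0))
cv2.imwrite('pics/e_top.png',c)
"
```

```text
(no output)
```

View pics/e_top.png

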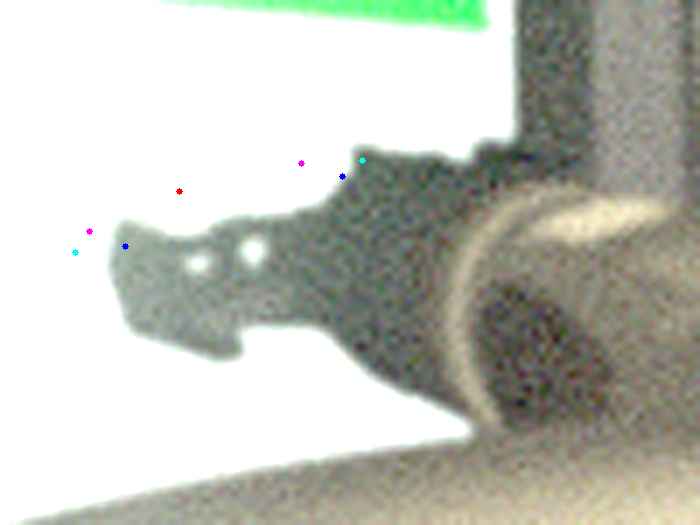

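Both views put the open fingertips about 25–30 mm higher than the reported TCP implies. A clean test is to raise 5 mm and close gently to 57 mm. If the opening stops at 60 mm, the fingers are really at foot level.

servo_tool([
  [[0,0,0,0,0,-0.5,6.6],[0,0,0,0,0,0,6.2],[0,0,0,0,0,0,5.7],[0,0,0,0,0,0,5.7],[0,0,0,0,0,0,5.7]],
], force=20)

```text
time: 6.48
ee_pos: [0.4616, -0.2263, 0.1505]
tcp_rot: [-180.0, 0.1, -176.7]
wrist_force: [-0.4, 0.0, -0.2]
opening: 0.057
```

```bash
python3 -c "
from h import *
import cv2
im=imaging.camera('side')
c=cv2.resize(im[100:180,345:425],None,fx=7,fy=7,interpolation=cv2.INTER_CUBIC);c=cv2.convertScaleAbs(c,alpha=1.8,beta=20)
cv2.imwrite('pics/f_side.png',c)
need([.461,-.226,.144])
"
```

```text
pos [ 0.4616 -0.2263  0.1505] rpy [-1.7995e+02  9.0000e-02 -1.7668e+02] t 6.5333 F [-0.3  0.6  0.4] open 0.0569
shift cm [0.06 0.03 0.65] turn [-0.0008  0.0015 -0.0004]
```

View pics/f_side.png

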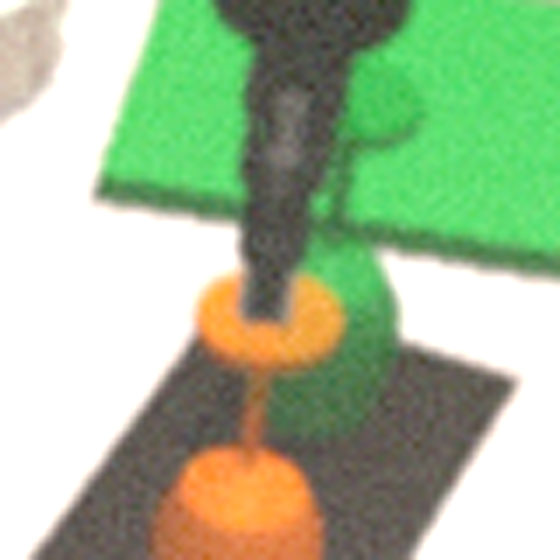

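The fingers reached 57 mm without contact, so they really are above the foot and the reported TCP is biased relative to the scene. I'll reopen and estimate the bias properly from the images.

servo_tool([
  [[0,0,0,0,0,0,8.54],[0,0,0,0,0,0,8.54],[0,0,0,0,0,0,8.54],[0,0,0,0,0,0,8.54]],
])

```text
time: 6.87
ee_pos: [0.4615, -0.2262, 0.1503]
tcp_rot: [-180.0, 0.1, -176.7]
wrist_force: [0.3, -0.4, 0.2]
opening: 0.0852
```

```bash
python3 -c "
from h import *
import cv2
im=imaging.camera('top')
x0,y0=375,215
c=cv2.resize(im[y0:y0+60,x0:x0+70],None,fx=10,fy=10,interpolation=cv2.INTER_CUBIC);c=cv2.GaussianBlur(c,(15,15),0);c=cv2.convertScaleAbs(c,alpha=3.2,beta=-60)
for y,col in((.0427,(255,0,255)),(-.0427,(255,0,255)),(0,(0,0,255))):
  for z in(.156,.185):
    u=(proj('top',[.4616,-.2263+y,z])[0]-[x0,y0]+.5)*10;cv2.circle(c,tuple(u.astype(int)),4,col,1)
cv2.imwrite('pics/g_top.png',c)
need([.461,-.226,.144])
"
```

```text
pos [ 0.4615 -0.2262  0.1503] rpy [-1.7996e+02  7.0000e-02 -1.7668e+02] t 6.9167 F [0.4 0.3 0.3] open 0.0856
shift cm [0.05 0.02 0.63] turn [-0.0007  0.0013 -0.0004]
```

View pics/g_top.png

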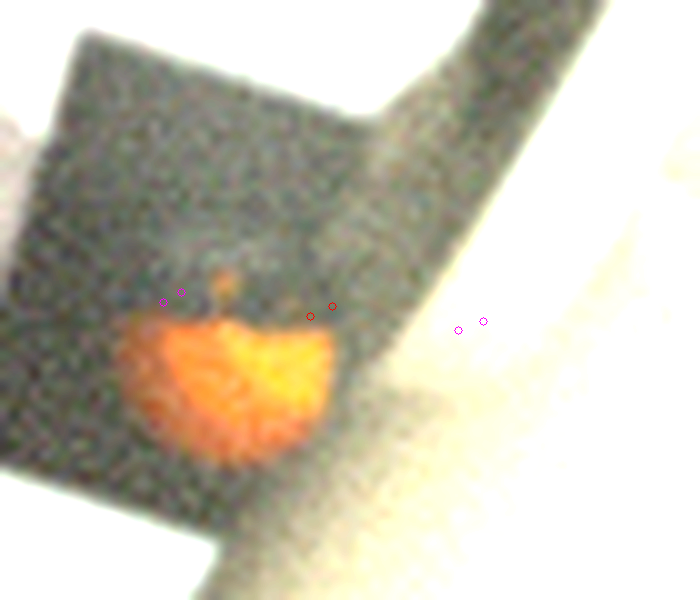

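In the top view the finger sits where a z bias of about +27 mm predicts, with x about right. I'm going lower in small steps and watching the force.

servo_tool([
  [[0,0,0,0,0,0.4,8.54],[0,0,0,0,0,0.4,8.54],[0,0,0,0,0,0.3,8.54],[0,0,0,0,0,0,8.54]],
])

```text
time: 7.25
ee_pos: [0.4615, -0.2262, 0.138]
tcp_rot: [-180.0, 0.1, -176.7]
wrist_force: [0.4, -0.6, -0.3]
opening: 0.0853
```

servo_tool([
  [[0,0,0,0,0,0.4,8.54],[0,0,0,0,0,0.4,8.54],[0,0,0,0,0,0.3,8.54],[0,0,0,0,0,0,8.54]],
])

```text
time: 7.58
ee_pos: [0.4613, -0.2261, 0.1253]
tcp_rot: [-180.0, 0.0, -176.7]
wrist_force: [0.2, 0.4, 0.0]
opening: 0.0855
```

```bash
python3 -c "
from h import *
import cv2
im=imaging.camera('side')
c=cv2.resize(im[100:180,345:425],None,fx=7,fy=7,interpolation=cv2.INTER_CUBIC);c=cv2.convertScaleAbs(c,alpha=1.8,beta=20)
cv2.imwrite('pics/h_side.png',c)
need([.461,-.226,.118])
"
```

```text
pos [ 0.4613 -0.2261  0.1255] rpy [-1.7998e+02  3.0000e-02 -1.7668e+02] t 7.6333 F [ 0.2 -0.1  0.5] open 0.0855
shift cm [0.03 0.01 0.75] turn [-0.0003  0.0006 -0.0004]
```

View pics/h_side.png

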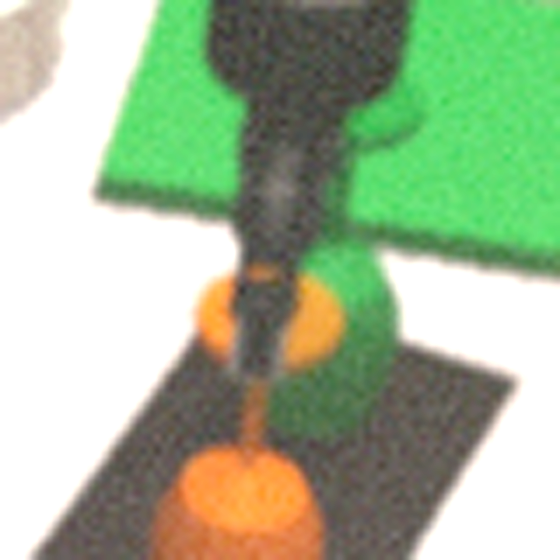

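servo_tool([
  [[0,0,0,0,0,0.4,8.54],[0,0,0,0,0,0.4,8.54],[0,0,0,0,0,0.4,8.54],[0,0,0,0,0,0.4,8.54],[0,0,0,0,0,0,8.54]],
])

```text
time: 8.05
ee_pos: [0.4615, -0.2262, 0.1082]
tcp_rot: [-180.0, 0.1, -176.7]
wrist_force: [-0.6, 0.4, 0.5]
opening: 0.0859
```

```bash
python3 -c "
from h import *
import cv2
im=imaging.camera('side')
c=cv2.resize(im[100:180,345:425],None,fx=7,fy=7,interpolation=cv2.INTER_CUBIC);c=cv2.convertScaleAbs(c,alpha=1.8,beta=20)
cv2.imwrite('pics/i_side.png',c)
need([.461,-.226,.106])
"
```

```text
pos [ 0.4616 -0.2263  0.1085] rpy [-1.7996e+02  8.0000e-02 -1.7668e+02] t 8.1 F [ 0.6 -0.5 -0.8] open 0.0853
shift cm [0.06 0.03 0.25] turn [-0.0007  0.0013 -0.0004]
```

View pics/i_side.png

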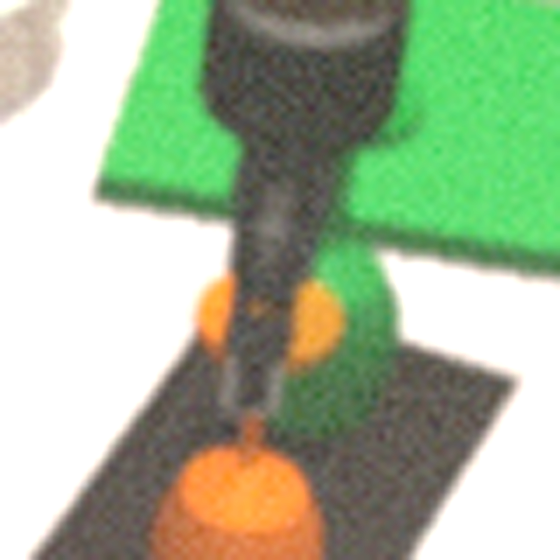

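The fingertips now reach well below the foot, at row about 159 (foot at row about 145). Closing.

servo_tool([
  [[0,0,0,0,0,0,7],[0,0,0,0,0,0,6.5],[0,0,0,0,0,0,6.2],[0,0,0,0,0,0,5.9],[0,0,0,0,0,0,5.6],[0,0,0,0,0,0,5.6],[0,0,0,0,0,0,5.6],[0,0,0,0,0,0,5.6]],
], force=30)

```text
time: 8.77
ee_pos: [0.4618, -0.2262, 0.1092]
tcp_rot: [-180.0, 0.1, -176.7]
wrist_force: [0.3, 0.4, -0.1]
opening: 0.0585
```

```bash
python3 -c "
from h import *
import cv2
im=imaging.camera('side')
c=cv2.resize(im[100:180,345:425],None,fx=7,fy=7,interpolation=cv2.INTER_CUBIC);c=cv2.convertScaleAbs(c,alpha=1.8,beta=20)
cv2.imwrite('pics/j_side.png',c)
need([.461,-.226,.106])
"
```

```text
pos [ 0.4618 -0.2262  0.1092] rpy [-1.7995e+02  1.2000e-01 -1.7668e+02] t 8.8167 F [-0.  0.  0.] open 0.0592
shift cm [0.08 0.03 0.32] turn [-0.0009  0.0021 -0.0003]
```

View pics/j_side.png

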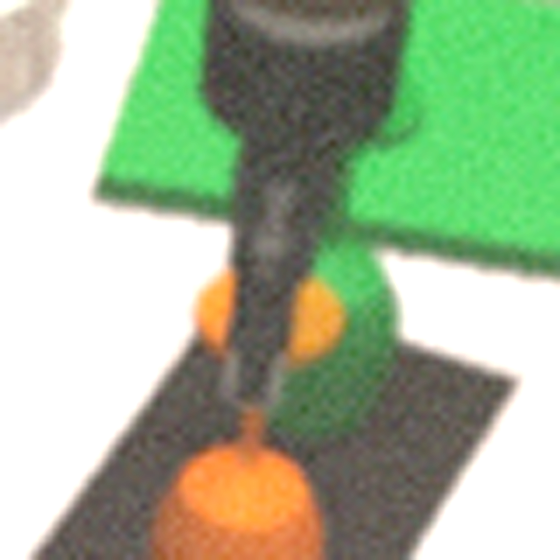

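The grip stopped at 59 mm on the foot. Lifting.

servo_tool([
  [[0,0,0,0,0,-0.3,5.4],[0,0,0,0,0,-0.5,5.4],[0,0,0,0,0,-0.7,5.4],[0,0,0,0,0,-0.8,5.4],[0,0,0,0,0,-0.8,5.4],[0,0,0,0,0,-0.8,5.4],[0,0,0,0,0,-0.8,5.4],[0,0,0,0,0,-0.8,5.4],[0,0,0,0,0,-0.8,5.4],[0,0,0,0,0,-0.5,5.4],[0,0,0,0,0,0,5.4],[0,0,0,0,0,0,5.4]],
], force=40)

```text
time: 9.82
ee_pos: [0.4619, -0.2264, 0.1857]
tcp_rot: [-179.9, 0.2, -176.7]
wrist_force: [0.8, -0.3, -2.3]
opening: 0.0582
```

```bash
python3 -c "
from h import *
import cv2
im=imaging.camera('side')
c=cv2.resize(im[60:200,320:460],None,fx=4,fy=4,interpolation=cv2.INTER_CUBIC);c=cv2.convertScaleAbs(c,alpha=1.8,beta=20)
cv2.imwrite('pics/k_side.png',c)
need([.461,-.226,.205])
"
```

```text
pos [ 0.4619 -0.2264  0.1857] rpy [-179.9     0.18 -176.69] t 9.8667 F [-0.1  0.8 -2. ] open 0.058
shift cm [ 0.08  0.04 -1.93] turn [-0.0018  0.0031 -0.0005]
```

View pics/k_side.png

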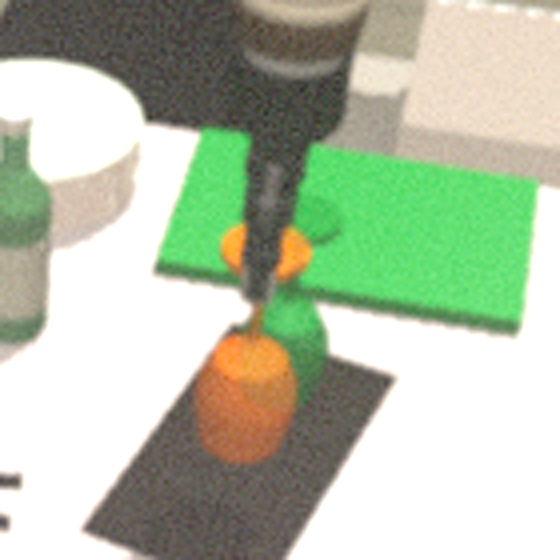

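servo_tool([
  [[0,0,0,0,0.5,-0.3,5.4],[0,0,0,-0.1,1,-0.3,5.4],[0,0,0,-0.15,1.5,-0.3,5.4],[0,0,0,-0.15,2,-0.2,5.4],[0,0,0,-0.15,2,-0.2,5.4],[0,0,0,-0.15,2,-0.2,5.4],[0,0,0,-0.15,2,-0.2,5.4],[0,0,0,-0.15,2,0,5.4],[0,0,0,-0.15,2,0,5.4],[0,0,0,-0.15,2,0,5.4],[0,0,0,-0.15,2,0,5.4],[0,0,0,-0.15,2,0,5.4]],
])

```text
time: 10.87
ee_pos: [0.4619, -0.0017, 0.2017]
tcp_rot: [179.9, -0.1, -176.9]
wrist_force: [0.1, -0.2, -1.5]
opening: 0.0586
```

```bash
python3 -c "
from h import *
need([.47,.274,.205])
"
```

```text
pos [ 0.4619 -0.0017  0.2017] rpy [ 1.7991e+02 -1.3000e-01 -1.7693e+02] t 10.8667 F [ 0.1 -0.2 -1.5] open 0.0586
shift cm [-2.28 27.49 -0.29] turn [ 0.0015 -0.0022 -0.0048]
```

servo_tool([
  [[0,0,-0.005,-0.2,2,0,5.4],[0,0,0,-0.2,2.3,0,5.4],[0,0,0,-0.2,2.4,-0.1,5.4],[0,0,0,-0.2,2.4,-0.1,5.4],[0,0,0,-0.2,2.4,-0.1,5.4],[0,0,0,-0.2,2.4,0,5.4],[0,0,0,-0.2,2.4,0,5.4],[0,0,0,-0.2,2.4,0,5.4],[0,0,0,-0.2,2,0,5.4],[0,0,0,-0.2,1.6,0,5.4],[0,0,0,-0.1,1,0,5.4],[0,0,0,0,0.4,0,5.4]],
])

```text
time: 11.87
ee_pos: [0.4589, 0.2583, 0.2049]
tcp_rot: [179.8, -0.4, -176.2]
wrist_force: [0.1, -0.2, -1.7]
opening: 0.0588
```

servo_tool([
  [[0,0,0,0,0,0,5.4],[0,0,0,0,0,0,5.4]],
])

```text
time: 12.03
ee_pos: [0.458, 0.2589, 0.2046]
tcp_rot: [179.9, -0.4, -176.1]
wrist_force: [0.1, 0.8, -2.9]
opening: 0.0583
```

```bash
python3 -c "
from h import *
import cv2
for n,(x0,y0,w,h,k) in dict(side=(160,130,180,190,4),top=(200,80,150,190,4)).items():
    im=imaging.camera(n);cv2.imwrite('pics/l_%s_full.png'%n,im)
    c=cv2.resize(im[y0:y0+h,x0:x0+w],None,fx=k,fy=k,interpolation=cv2.INTER_CUBIC)[:600];cv2.imwrite('pics/l_%s.png'%n,cv2.convertScaleAbs(c,alpha=1.6,beta=10))
need([.47,.274,.205])
"
```

```text
pos [0.4582 0.2584 0.2048] rpy [ 179.87   -0.4  -176.18] t 12.1333 F [ 0.4 -0.7 -2.5] open 0.0583
shift cm [-1.28  1.48 -0.03] turn [ 0.0022 -0.007   0.0085]
```

View pics/l_side.png

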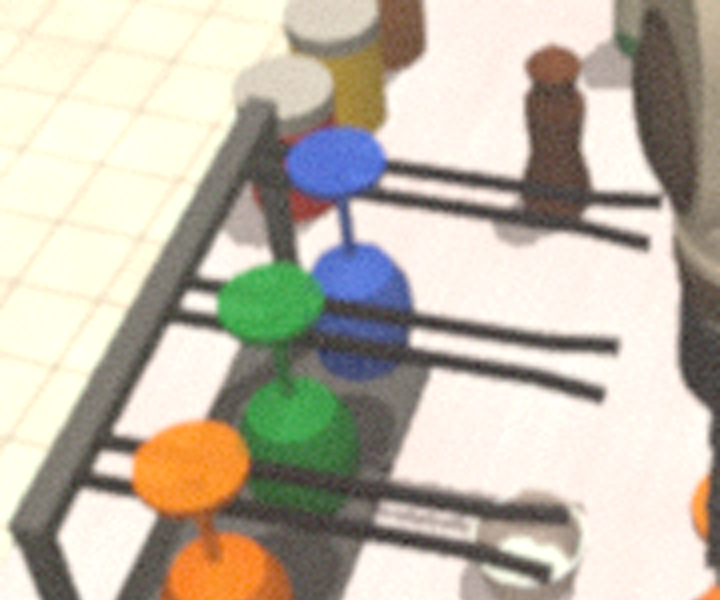

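View pics/l_top.png

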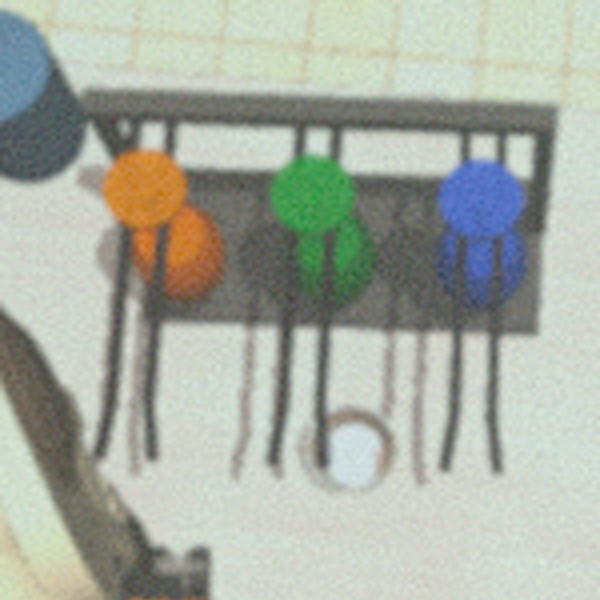

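The scene is intact and the glass is in front of the left lane. I'm zooming on the held glass to find its true position.

```bash
python3 -c "
import cv2
for n,(x0,y0,w,h,k) in dict(side=(310,200,80,100,6),top=(205,200,90,75,7)).items():
    im=cv2.imread('pics/l_%s_full.png'%n)
    c=cv2.resize(im[y0:y0+h,x0:x0+w],None,fx=k,fy=k,interpolation=cv2.INTER_CUBIC);cv2.imwrite('pics/m_%s.png'%n,cv2.convertScaleAbs(c,alpha=1.8,beta=20))
"
```

```text
(no output)
```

View pics/m_side.png

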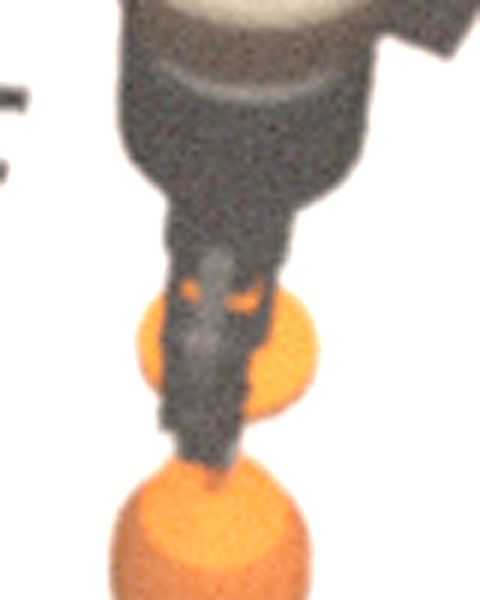

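View pics/m_top.png

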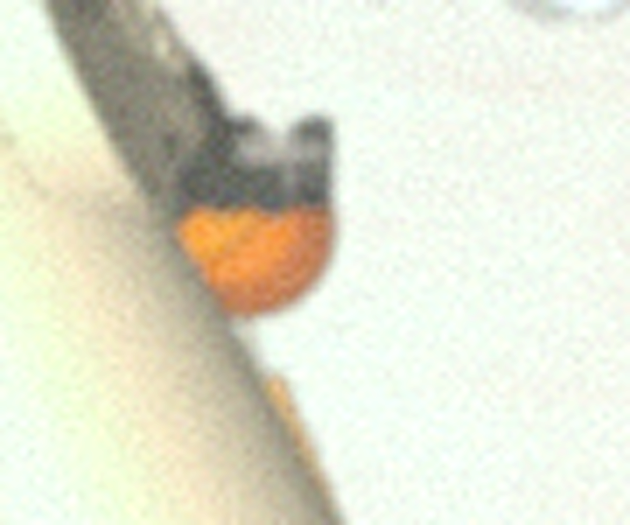

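```bash
python3 -c "
from h import *
for z in(.262,.266,.270): print(atz('side',[347.5,257.5],z))
p=atz('side',[347.5,257.5],.266)
t=[p+[0,0,-d] for d in(-.004,.004,.076,.12,.164)]
print(proj('side',t));print(proj('top',t));print(proj('top',[[.4582,.2584,.266]]))
# side outline of predicted foot at TCP xy
a=np.linspace(0,2*np.pi,200)
for c in([.4582,.2584],p[:2]):
  o=np.vstack([np.c_[c[0]+.03*np.cos(a),c[1]+.03*np.sin(a),0*a+z] for z in(.262,.270)]);q=proj('side',o);print(c,q.min(0),q.max(0))
  o=np.vstack([np.c_[c[0]+.037*np.cos(a),c[1]+.037*np.sin(a),0*a+z] for z in(.13,.15)]);q=proj('top',o);print('bowl top',q.min(0),q.max(0))
"
```

```text
[0.45677688 0.25908577 0.262     ]
[0.45631736 0.26210336 0.266     ]
[0.45585784 0.26512096 0.27      ]
[[347.61556739 256.25004214]
 [347.38517716 258.74190494]
 [345.43793093 279.8029995 ]
 [344.3496144  291.57405182]
 [343.32962124 302.60612985]]
[[229.19786603 226.73465596]
 [229.86926497 227.15244127]
 [235.49511747 230.65318929]
 [238.60189474 232.5864153 ]
 [241.48960068 234.38332179]]
[[231.02307946 226.37152563]]
[0.4582, 0.2584] [331.59643621 242.58065334] [362.49700299 269.61564377]
bowl top [227.01234702 219.40069908] [253.43826713 245.19629267]
[0.45631736 0.26210336] [332.06225458 244.17881579] [363.06477905 271.36671507]
bowl top [225.66642953 219.91298455] [252.12212389 245.71345706]
```

The side and top outlines match the reported TCP x,y within about 2 mm, and the foot underside is at about 0.262 m. Next I'll line up on the lane axis, just in front of the mouth.

```bash
cat >> h.py <<'E'
A0=np.array([.6564,.2853]);U=np.array([np.cos(np.radians(3.338)),np.sin(np.radians(3.338))])
def lane(x,z=.205):
    need([*(A0+x*U),z]); o=bot.get_obs()["ee_pos"][:2]-A0
    print("lane xy mm",1e3*o@U,1e3*(U[0]*o[1]-U[1]*o[0]))
E
python3 -c "
from h import *
lane(-.155)"
```

```text
pos [0.4582 0.2584 0.2048] rpy [ 179.87   -0.4  -176.18] t 12.1333 F [ 0.4 -0.7 -2.5] open 0.0583
shift cm [-4.45  1.49 -0.05] turn [ 0.0022 -0.007   0.0085]
lane xy mm -199.4184932889072 -15.314715242373282
```

servo_tool([
  [[0.002,-0.007,0.008,0,0.5,0,5.4],[0,0,0,-0.5,0.6,0,5.4],[0,0,0,-1,0.4,0,5.4],[0,0,0,-1,0,0,5.4],[0,0,0,-1,0,0,5.4],[0,0,0,-0.7,0,0,5.4],[0,0,0,-0.2,0,0,5.4],[0,0,0,0,0,0,5.4],[0,0,0,0,0,0,5.4]],
])

```text
time: 12.88
ee_pos: [0.506, 0.2746, 0.2054]
tcp_rot: [180.0, 0.1, -177.0]
wrist_force: [0.2, -0.2, -2.3]
opening: 0.0581
```

```bash
python3 -c "
from h import *
lane(-.155)"
```

```text
pos [0.506  0.2746 0.2054] rpy [ 1.7999e+02  1.3000e-01 -1.7702e+02] t 12.8833 F [ 0.2 -0.2 -2.3] open 0.0581
shift cm [0.43 0.19 0.04] turn [ 0.0002  0.0023 -0.0063]
lane xy mm -150.72708160971047 -1.956610046636373
```

servo_tool([
  [[0,0.002,-0.006,0,0.2,0,5.4],[0,0,0,0,0,0,5.4],[0,0,0,0,0,0,5.4]],
])

```text
time: 13.13
ee_pos: [0.5053, 0.2765, 0.2055]
tcp_rot: [180.0, -0.0, -176.7]
wrist_force: [0.1, -0.4, -1.5]
opening: 0.0582
```

```bash
cat > look.py <<'E'
from h import *
import cv2,sys
tag=sys.argv[1]
lane(float(sys.argv[2]))
c=[]
for n,(x0,y0,w,h,k) in dict(side=(190,210,200,140,4),top=(200,100,100,140,4)).items():
    im=imaging.camera(n);cv2.imwrite('pics/%s_%s_full.png'%(tag,n),im)
    o=cv2.resize(im[y0:y0+h,x0:x0+w],None,fx=k,fy=k,interpolation=cv2.INTER_CUBIC);o=cv2.convertScaleAbs(o,alpha=1.7,beta=15)
    cv2.imwrite('pics/%s_%s.png'%(tag,n),o)
E
python3 look.py n -.155
```

```text
pos [0.5053 0.2765 0.2055] rpy [ 1.7999e+02 -2.0000e-02 -1.7665e+02] t 13.1333 F [ 0.1 -0.4 -1.5] open 0.0582
shift cm [ 0.37 -0.    0.05] turn [ 0.0001 -0.0003  0.0002]
lane xy mm -151.34948303666928 0.017586590640805352
```

View pics/n_side.png

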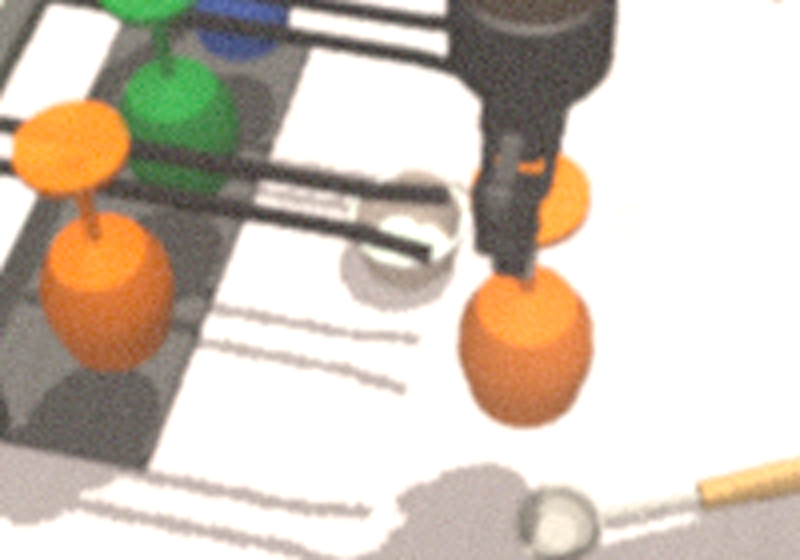

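View pics/n_top.png

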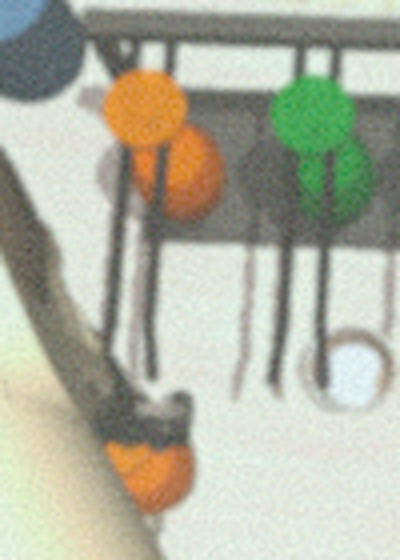

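The held glass lines up with the lane axis within about 2 mm, and the tips of the bars are ahead of it. I'm advancing into the mouth.

servo_tool([
  [[0,0,0,-0.3,0,0,5.4],[0,0,0,-0.6,0,0,5.4],[0,0,0,-0.7,0,0,5.4],[0,0,0,-0.7,0,0,5.4],[0,0,0,-0.7,0,0,5.4],[0,0,0,-0.7,0,0,5.4],[0,0,0,-0.4,0,0,5.4],[0,0,0,0,0,0,5.4],[0,0,0,0,0,0,5.4]],
])

```text
time: 13.98
ee_pos: [0.5515, 0.2791, 0.2052]
tcp_rot: [180.0, 0.0, -176.7]
wrist_force: [-0.9, 0.2, -2.7]
opening: 0.0587
```

```bash
python3 look.py o -.07
```

```text
pos [0.5515 0.2791 0.2052] rpy [ 1.7999e+02  1.0000e-02 -1.7666e+02] t 13.9833 F [-0.9  0.2 -2.7] open 0.0587
shift cm [-3.51  0.    0.02] turn [ 0.0002  0.0002 -0.0001]
lane xy mm -105.09637391100065 -0.04748809337216855
```

View pics/o_side.png

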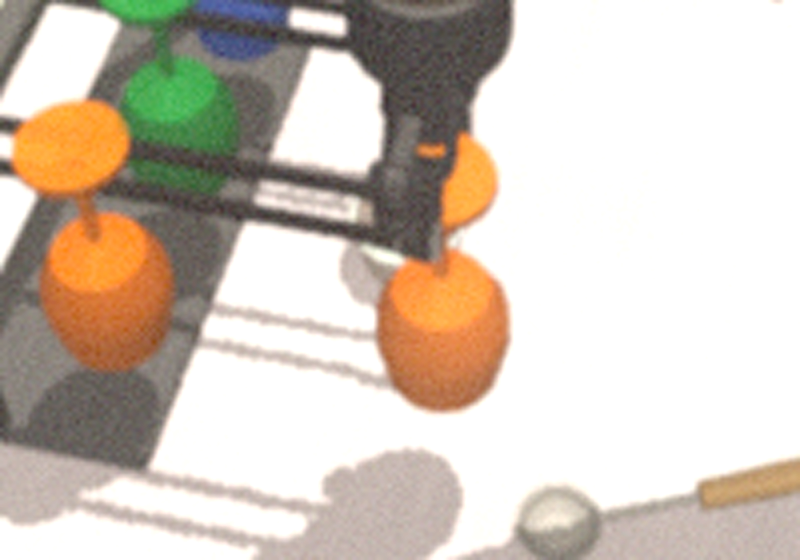

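View pics/o_top.png

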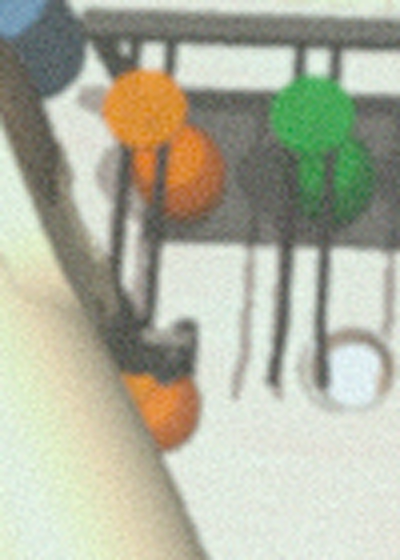

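servo_tool([
  [[0,0,0,-0.4,0,0,5.4],[0,0,0,-0.6,0,0,5.4],[0,0,0,-0.6,0,0,5.4],[0,0,0,-0.6,0,0,5.4],[0,0,0,-0.5,0,0,5.4],[0,0,0,-0.2,0,0,5.4],[0,0,0,0,0,0,5.4],[0,0,0,0,0,0,5.4]],
])

```text
time: 14.75
ee_pos: [0.583, 0.2812, 0.2057]
tcp_rot: [180.0, 0.0, -176.6]
wrist_force: [0.5, -0.7, -2.0]
opening: 0.0583
```

```bash
python3 look.py p -.02
```

```text
pos [0.583  0.2812 0.2057] rpy [ 1.7997e+02  5.0000e-02 -1.7663e+02] t 14.75 F [ 0.5 -0.7 -2. ] open 0.0583
shift cm [-5.35 -0.02  0.07] turn [0.0005 0.0008 0.0006]
lane xy mm -73.48914497302525 0.15819632894359914
```

View pics/p_side.png

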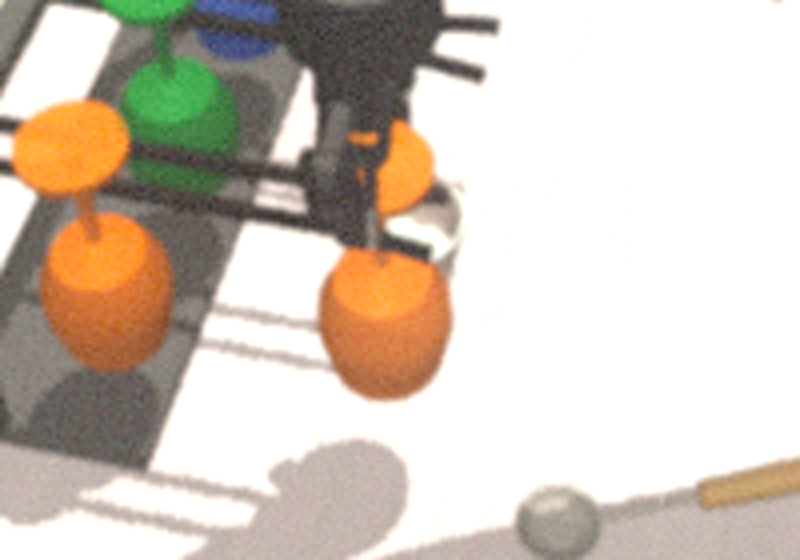

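View pics/p_top.png

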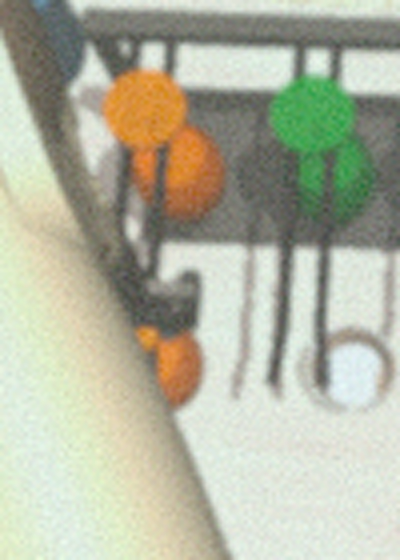

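The near bar passes in front of the stem and there's no contact force. I'm advancing further.

servo_tool([
  [[0,0,0,-0.3,0,0,5.4],[0,0,0,-0.5,0,0,5.4],[0,0,0,-0.5,0,0,5.4],[0,0,0,-0.5,0,0,5.4],[0,0,0,-0.4,0,0,5.4],[0,0,0,0,0,0,5.4]],
])

```text
time: 15.35
ee_pos: [0.6066, 0.2827, 0.2064]
tcp_rot: [180.0, 0.1, -176.6]
wrist_force: [-1.0, 0.1, -1.7]
opening: 0.058
```

servo_tool([
  [[0,0,0,-0.4,0,0,5.4],[0,0,0,-0.5,0,0,5.4],[0,0,0,-0.5,0,0,5.4],[0,0,0,-0.5,0,0,5.4],[0,0,0,-0.4,0,0,5.4],[0,0,0,-0.2,0,0,5.4],[0,0,0,0,0,0,5.4]],
])

```text
time: 15.93
ee_pos: [0.6347, 0.2843, 0.2057]
tcp_rot: [180.0, 0.1, -176.6]
wrist_force: [-0.7, -1.0, -1.7]
opening: 0.0582
```

```bash
python3 look.py q -.018
```

```text
pos [0.6347 0.2843 0.2057] rpy [ 1.7997e+02  6.0000e-02 -1.7661e+02] t 15.9333 F [-0.7 -1.  -1.7] open 0.0582
shift cm [-0.37 -0.02  0.07] turn [0.0006 0.001  0.0009]
lane xy mm -21.67463138329863 0.21914551555580183
```

View pics/q_side.png

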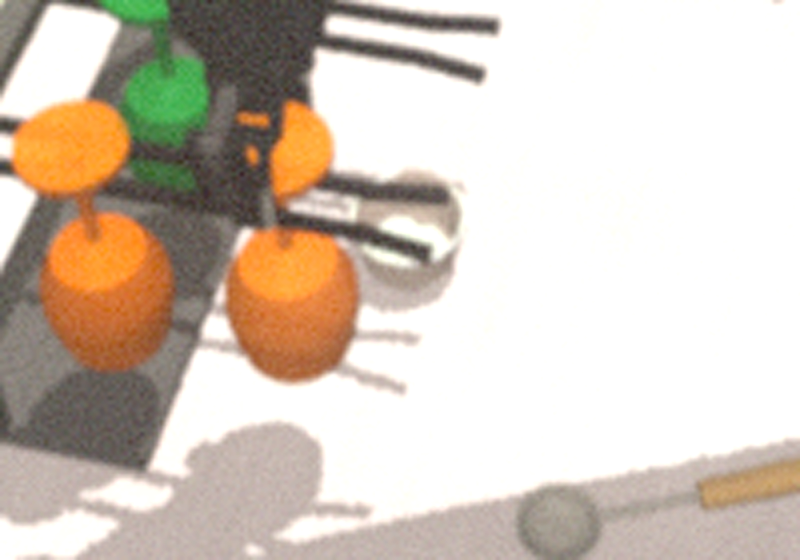

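View pics/q_top.png

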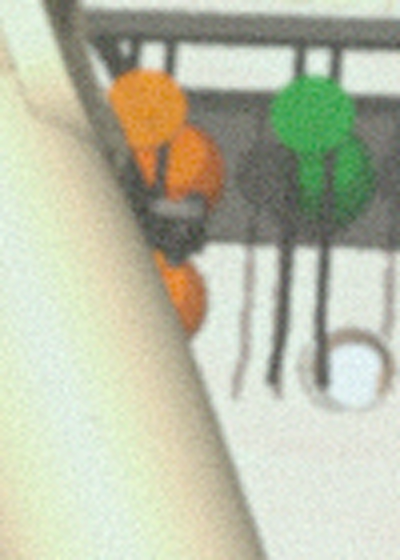

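The whole foot is past the mouth, with lane x ≈ -22 mm and lateral error ≈ 0. I'll go 4 mm further, then lower onto the bars.

servo_tool([
  [[0,0,0,-0.3,0,0.2,5.4],[0,0,0,0,0,0.4,5.4],[0,0,0,0,0,0.5,5.4],[0,0,0,0,0,0.5,5.4],[0,0,0,0,0,0.3,5.4],[0,0,0,0,0,0,5.4]],
])

```text
time: 16.53
ee_pos: [0.6369, 0.2845, 0.1849]
tcp_rot: [180.0, 0.0, -176.6]
wrist_force: [0.1, -0.9, -2.5]
opening: 0.0584
```

```bash
python3 look.py r -.018
```

```text
pos [0.6369 0.2845 0.1849] rpy [ 1.7996e+02  5.0000e-02 -1.7658e+02] t 16.5333 F [ 0.1 -0.9 -2.5] open 0.0584
shift cm [-0.15 -0.04 -2.01] turn [0.0006 0.0008 0.0014]
lane xy mm -19.497923274134322 0.3627092229895477
```

View pics/r_side.png

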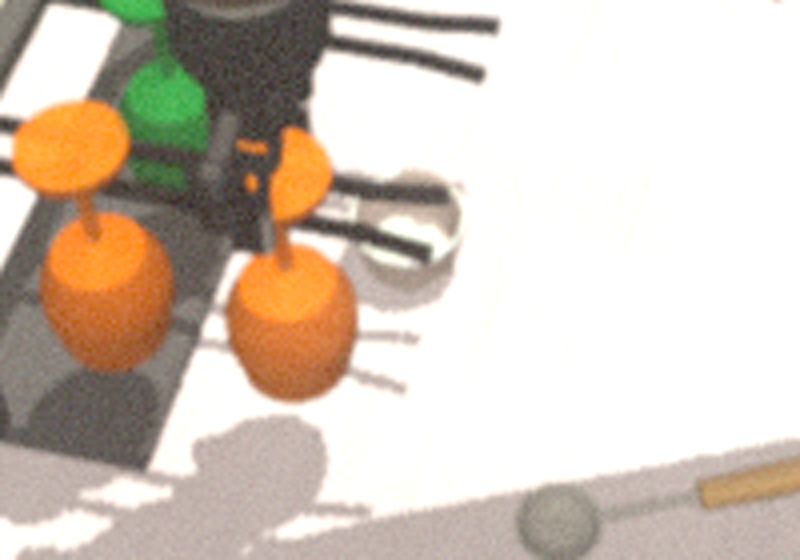

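servo_tool([
  [[0,0,0,0,0,0.2,5.4],[0,0,0,0,0,0.2,5.4],[0,0,0,0,0,0,5.4]],
])

```text
time: 16.88
ee_pos: [0.6372, 0.2847, 0.182]
tcp_rot: [179.9, 0.1, -176.6]
wrist_force: [0.2, -0.4, -1.9]
opening: 0.0583
```

servo_tool([
  [[0,0,0,0,0,0.15,5.4],[0,0,0,0,0,0,5.4]],
])

```text
time: 17.05
ee_pos: [0.6372, 0.2847, 0.1805]
tcp_rot: [179.9, 0.2, -176.6]
wrist_force: [0.7, -0.4, -2.4]
opening: 0.058
```

servo_tool([
  [[0,0,0,0,0,0.15,5.4],[0,0,0,0,0,0,5.4]],
])

```text
time: 17.22
ee_pos: [0.6373, 0.2848, 0.179]
tcp_rot: [179.9, 0.2, -176.6]
wrist_force: [0.7, -0.1, -2.6]
opening: 0.0587
```

servo_tool([
  [[0,0,0,0,0,0.15,5.4],[0,0,0,0,0,0,5.4]],
])

```text
time: 17.38
ee_pos: [0.6375, 0.2848, 0.1785]
tcp_rot: [179.9, 0.3, -176.6]
wrist_force: [1.0, 0.2, -2.0]
opening: 0.0584
```

servo_tool([
  [[0,0,0,0,0,0.15,5.4],[0,0,0,0,0,0.1,5.4],[0,0,0,0,0,0,5.4]],
])

```text
time: 17.63
ee_pos: [0.6377, 0.2849, 0.1785]
tcp_rot: [179.8, 0.4, -176.6]
wrist_force: [0.7, 0.6, -2.4]
opening: 0.0581
```

servo_tool([
  [[0,0,0,0,0,0.15,5.4],[0,0,0,0,0,0,5.4]],
])

```text
time: 17.8
ee_pos: [0.6379, 0.285, 0.1785]
tcp_rot: [179.8, 0.6, -176.6]
wrist_force: [-0.2, -0.8, -1.5]
opening: 0.0582
```

```bash
python3 look.py s -.018
```

```text
pos [0.6379 0.285  0.1785] rpy [ 179.79    0.56 -176.58] t 17.8 F [-0.2 -0.8 -1.5] open 0.0582
shift cm [-0.07 -0.07 -2.65] turn [0.0037 0.0098 0.0015]
lane xy mm -18.448080603133935 0.7838626994354113
```

View pics/s_side.png

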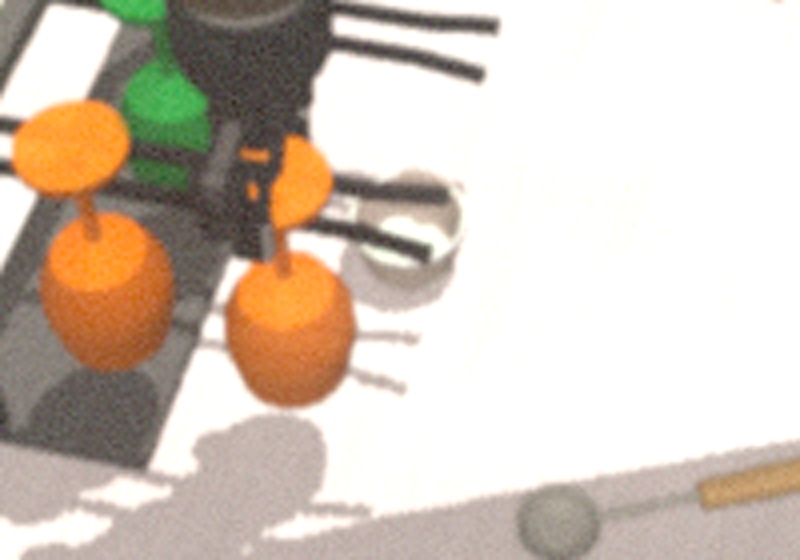

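```bash
python3 -c "
from h import *
o=bot.get_obs();print(o['q'].round(2),o['joint_efforts'].round(1))
# estimate underside height: compare side outline bottom of foot
a=np.linspace(0,2*np.pi,300)
for zc in(.235,.238,.241,.244):
  c=A0-.0185*U
  q=proj('side',np.vstack([np.c_[c[0]+.03*np.cos(a),c[1]+.03*np.sin(a),0*a+z] for z in(zc,zc+.008)]));print(zc,q.min(0),q.max(0))
im=__import__('cv2').imread('pics/s_side_full.png')
import cv2
cv2.imwrite('pics/s2.png',cv2.convertScaleAbs(cv2.resize(im[230:320,225:300],None,fx=8,fy=6.6,interpolation=cv2.INTER_CUBIC),alpha=1.7,beta=15))
"
```

```text
[24.07 26.2  34.34 97.55 -0.   20.65] [ -0.1 -72.1  44.8  -0.5   0.   -0. ]
0.235 [242.10906176 241.61195244] [272.11356832 267.58813953]
0.238 [241.94547764 240.69361402] [272.02135361 266.69531636]
0.241 [241.78112436 239.77106415] [271.92870995 265.79823672]
0.244 [241.6159965  238.84427381] [271.83563436 264.8968701 ]
```

View pics/s2.png

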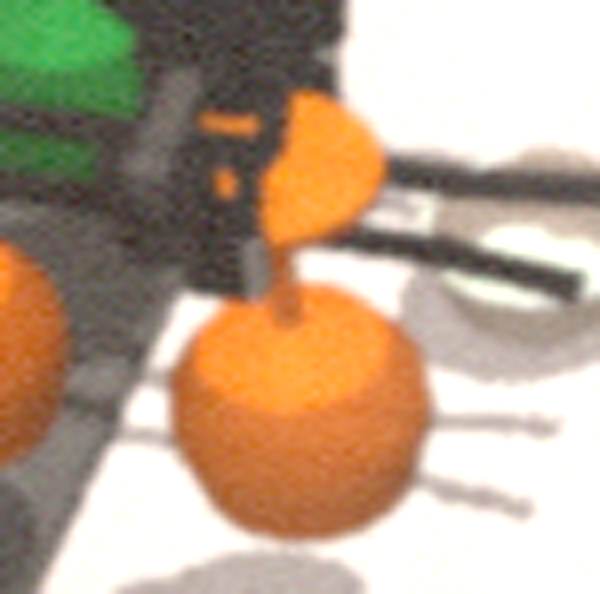

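servo_tool([
  [[0.004,0.01,0.001,0,0,0.2,5.4],[0,0,0,0,0,0.2,5.4]],
])

```text
time: 18.07
ee_pos: [0.6377, 0.2849, 0.1781]
tcp_rot: [180.0, 0.1, -176.6]
wrist_force: [-3.6, -1.2, 14.3]
opening: 0.0583
```

```bash
python3 -c "
from h import *
lane(-.018,.178);o=bot.get_obs();print(o['q'].round(2),o['joint_efforts'].round(1),o['torque'].round(3))"
```

```text
pos [0.6377 0.2849 0.1781] rpy [ 1.7998e+02  1.3000e-01 -1.7663e+02] t 18.0667 F [-3.6 -1.2 14.3] open 0.0583
shift cm [-0.07 -0.07  0.01] turn [0.0004 0.0023 0.0005]
lane xy mm -18.69753303380302 0.6663271273947126
[ 2.408e+01  2.678e+01  3.510e+01  9.820e+01 -3.000e-02  2.072e+01] [ -0.2 -63.5  40.4  -1.3   0.1   0. ] [-0.492  0.564  0.009]
```

The wrist now shows +16 N upward against the earlier -2 N, so the foot rests on the bars at the expected height. I'll ease off and open gently.

servo_tool([
  [[0,0,0,0,0,-0.05,5.4],[0,0,0,0,0,0,5.8],[0,0,0,0,0,0,6],[0,0,0,0,0,0,6.3],[0,0,0,0,0,0,6.8],[0,0,0,0,0,0,7.5],[0,0,0,0,0,0,8.2],[0,0,0,0,0,0,8.2],[0,0,0,0,0,0,8.2]],
])

```text
time: 18.82
ee_pos: [0.6378, 0.2849, 0.1763]
tcp_rot: [-180.0, -0.0, -176.6]
wrist_force: [0.3, -0.1, 0.3]
opening: 0.0818
```

```bash
python3 look.py t -.018
```

```text
pos [0.6378 0.2849 0.1763] rpy [-1.7996e+02 -5.0000e-02 -1.7664e+02] t 18.8167 F [ 0.3 -0.1  0.3] open 0.0818
shift cm [-0.05 -0.07 -2.87] turn [-0.0007 -0.0008  0.0003]
lane xy mm -18.559381387245896 0.6987434536266486
```

View pics/t_side.png

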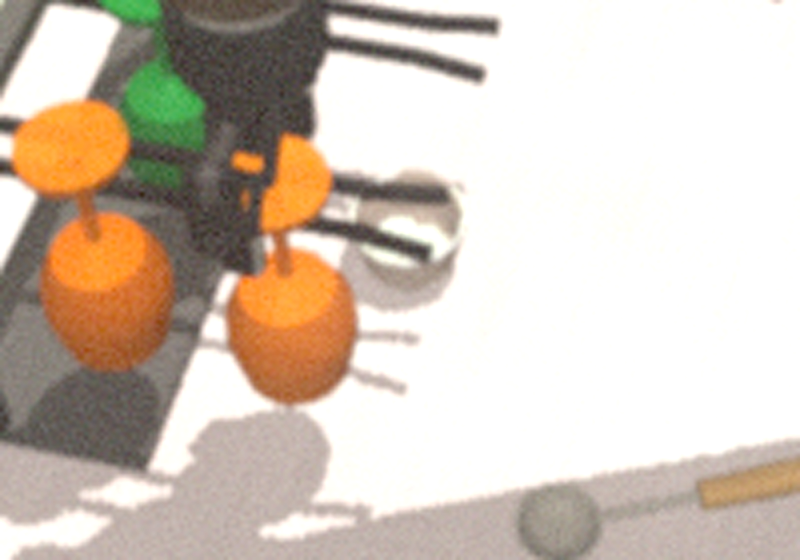

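View pics/t_top.png

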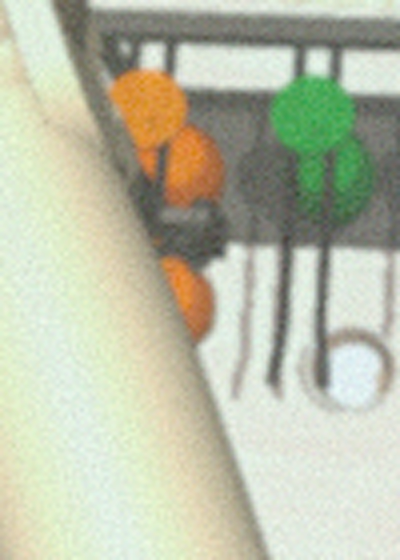

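Released. The glass hangs upright and unmoved, so I'm backing straight up.

servo_tool([
  [[0,0,0,0,0,-0.4,8.2],[0,0,0,0,0,-0.5,8.4],[0,0,0,0,0,-0.6,8.5],[0,0,0,0,0,-0.7,8.5],[0,0,0,0,0,-0.8,8.5],[0,0,0,0,0,-0.9,8.5],[0,0,0,0,0,-1,8.5],[0,0,0,0,0,-1,8.5],[0,0,0,0,0,-1,8.5],[0,0,0,0,0,-1,8.5],[0,0,0,0,0,-0.5,8.5],[0,0,0,0,0,0,8.5]],
])

```text
time: 19.92
ee_pos: [0.6375, 0.2848, 0.2724]
tcp_rot: [179.9, 0.3, -176.6]
wrist_force: [0.1, -0.4, 0.5]
opening: 0.0851
```

servo_tool([
  [[0,0,0,0.5,0,0,8.5],[0,0,0,1.5,0,0,8.5],[0,0,0,2,0,0,8.5],[0,0,0,2,0,0,8.5],[0,0,0,2,0,0,8.5],[0,0,0,2,0,0,8.5],[0,0,0,2,0,0,8.5],[0,0,0,2,0,0,8.5],[0,0,0,2,0,0,8.5],[0,0,0,1.5,0,0,8.5],[0,0,0,0.5,0,0,8.5],[0,0,0,0,0,0,8.5]],
])

```text
time: 20.92
ee_pos: [0.4449, 0.2715, 0.2666]
tcp_rot: [179.9, 0.2, -176.7]
wrist_force: [-0.9, 0.2, 0.2]
opening: 0.0849
```

```bash
python3 look.py u -.018
```

```text
pos [0.4449 0.2715 0.2666] rpy [ 179.92    0.2  -176.67] t 20.9167 F [-0.9  0.2  0.2] open 0.0849
shift cm [-19.37   0.14   6.23] turn [ 0.0013  0.0034 -0.0002]
lane xy mm -211.94283875474304 -1.479349073751815
```

View pics/u_side.png

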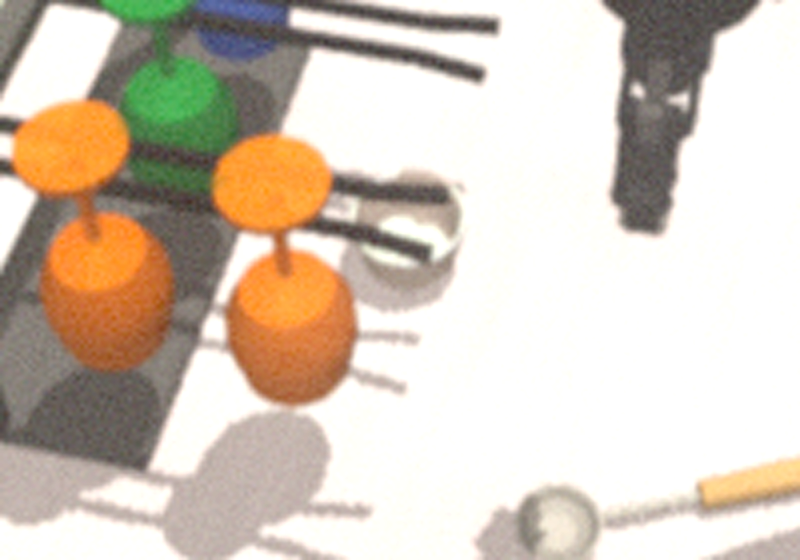

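View pics/u_top.png

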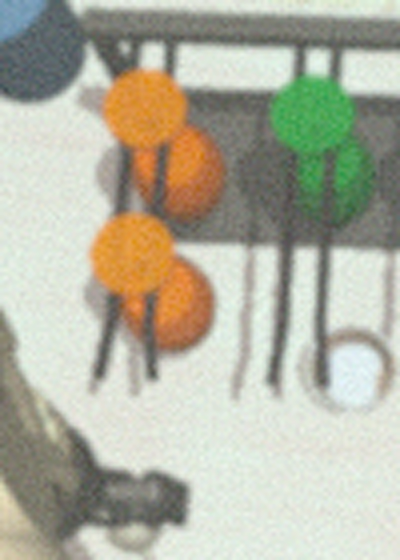

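The glass hangs squarely in front of its match. Before handing in, I'll measure its foot position and check that the other items haven't shifted.

```bash
python3 -c "
from h import *
import cv2
u=[200+132.5/4-.4,100+253.5/4-.4]
p=atz('top',u,.243);o=p[:2]-A0;print('foot lane mm',1e3*o@U,1e3*(U[0]*o[1]-U[1]*o[0]))
for n in('side','top'):
  a=cv2.imread(f'pics/{n}0.png');b=cv2.imread(f'pics/u_{n}_full.png')
  d=cv2.GaussianBlur(cv2.absdiff(a,b),(5,5),0).max(2);cv2.imwrite(f'pics/v_{n}.png',(d>25).astype(np.uint8)*255)
a,b=[cv2.imread(f'pics/v_{n}.png') for n in('side','top')];cv2.imwrite('pics/v.png',cv2.resize(np.vstack([a,b]),None,fx=.75,fy=.75))
"
```

```text
foot lane mm -18.236171713809636 -0.3324316529720434
```

View pics/v.png

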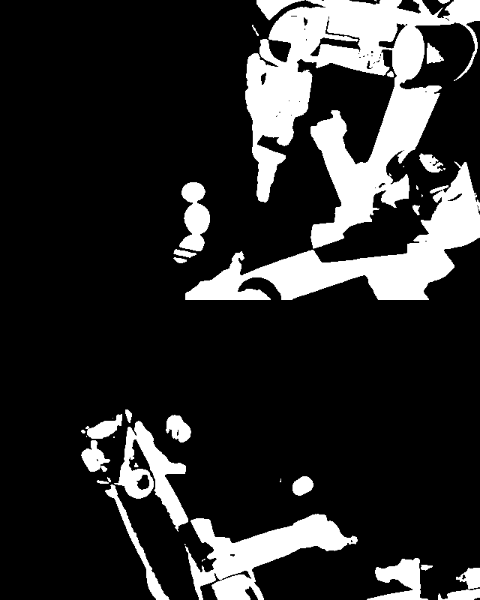

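The only differences from the start are the amber glass, the arm and shadows; the foot sits at lane x = -18 mm, y = -0.3 mm.

```bash
python3 -c "
from workcell import bot
print(bot.job_done(), bot.get_obs()['time'])"
```

```text
the job is handed in; nothing more can be done
the job is handed in; nothing more can be done
```

The amber glass now hangs by its foot in the left lane, in front of the other amber glass, and I've handed the job in. I finished moving at about 21 s of the 51 s allowed. No verdict was reported, so what follows is from my own checks.

**How it went:** I gripped the foot across its edge and lifted the glass. I then threaded the stem in through the mouth about 27 mm above the bars, lowered until the foot touched, let go, and backed the arm up and out.

**Last checks:**
- **Position:** in the top picture the foot centre is 18 mm nearer the mouth than the lane point and 0.3 mm off the middle line. That puts the whole foot past the flare.
- **Resting on the bars:** the wrist felt about 16 N of contact where the foot should meet the bars. The side picture alone put the foot's underside only roughly, at about 0.235–0.241 m, with the arm still holding it. I did not measure the height again after letting go.
- **Upright and clear:** the glass looks upright, and the gripper is well away from it.
- **Other things:** compared with the start pictures, the only changes are the amber glass, the arm and their shadows. The arm hides part of the view, and I can't confirm the bowl from these pictures.

**Disagreement along the way:** the fingertips were really about 25–30 mm higher than the reported tool position implied. A test close above the foot met nothing, so I went lower by the pictures before gripping.

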